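# Make up the corner kit and the hanging kit

### The arm

A 6-joint arm with a two-finger parallel gripper is mounted at the origin on a cart in front of the work surface, level with it; the furniture and walls round the work are solid. World frame = base frame: x ahead of the robot, y to its left, z up, the work surface at z = 0. Lengths are in mm, angles in rad, forces in N, time in s.
With the tool pointing down it reaches from about 350 to 775 mm from the base axis. Payload 7.3 kg.
Tool frame: the origin (TCP) lies at the very end of the fingers, on their centre line; the grasp point (between the pads) lies 19 mm behind it; x points along the fingers, z is the direction in which the jaws open and shut, and the axes are right-handed (so a half turn about x gives the same grasp; the last joint's range is limited). The gripper opens to 92 mm and grips with 3 to 60 N. Pads are 19 mm wide; open, the fingers measure 130 mm over their backs; the gripper's body (75 mm by 190 mm) begins 47 mm behind the grasp point.
Start: joints at [-1.367, 0.342, 1.524, -0, 1.275, -0.146], TCP at [179.946, -493.218, 226.741] pointing down, gripper open.
Joint ranges: [-2.53, 2.53], [-0.77, 2.02], [0.04, 2.7], [-1, 4.14], [0.28, 2.66], [-3.11, 3.11]. Speed limits (rad/s): [2.57, 2.57, 3.14, 3.14, 3.14, 3.14].

### API

Orientations are given as [roll, pitch, yaw] about the fixed x, y, z axes, in that order (R = Rz(yaw) Ry(pitch) Rx(roll)).
In Python, from plant import * gives the robot as it stands.
- The arm moves only by the shell command python3 -m creep 'ROWS'. ROWS is JSON, a list of rows, each an object of numbers: "tx", "ty", "tz": the shift along the tool's x, y, z in cm; "wx", "wy", "wz": the turn, a rotation vector about the tool's x, y, z in rad; "gripper": the closure, from -1 (fully open) to 1 (shut). A call has 1 to 8 rows; each row is the pose to reach, as a shift and turn from the pose commanded when the call began, along the tool's axes at that moment; what a row does not reach only later rows make up. A row lasts 1/12 s, in which the tool goes at most 41.7 mm and 7.16 degrees, less where a joint would pass 70% of its speed; a pose out of reach is approached as far as the arm can. A call with a gripper value outside its range is refused whole. The fingers move at their own pace and stop on an object; the grip force is fixed at half the most. Time passes only in rows, so rows that repeat a pose let the fingers close. It gives the time, the measured TCP pose, the force and the opening at its end, in the units of the state.
- get_obs(): the state, without advancing time (a new reading comes with each control period).
- capture(name): name is "scene" or "side" or "wrist"; returns a dict with "frame" (420x560x3 uint8, red, green, blue), "z_map" (420x560 float32, mm along the optical axis (not along the pixel's ray), 0 where there is no reading), "vertical_fov" (degrees; the focal length in pixels is half the picture's height over the tangent of half this angle, whatever the lens; pixels are square), "cx", "cy" (the principal point, pixels), "xyz" and "rotation" of the camera in the world. Camera axes: x right, y down, z forward; pixel columns grow to the right and rows downward; lengths in mm; the calibration is good to about 2 mm. A picture is of the moment at which its call begins.
- close_job(): hands the job in, once; it reports no verdict.
The state is a dict: "time": time; "joint_positions": joint angles; "dq": joint speeds; "tau": joint torques, N m; "tool_pos": TCP position; "tcp_rot": TCP orientation; "contact_force": force on the tool from outside, world axes, zero at the start; "moment": the same for the moment, N m; "grip_width": finger opening in mm.
Only numpy, scipy, OpenCV 4.12 (cv2) and the standard library are available. Lean on these libraries where they do the work, as an engineer would, in place of code of your own. Each camera call takes 0.05 s, during which the arm holds its last target.

### The job

Make up two kits for tomorrow's fixing jobs. Into the tray that already holds the sealant tube goes the corner kit: stand the short aluminium angle on the tray floor, ridge up, and nest the longer angle over it, V on V and centred, legs snug. Into the tray that already holds the spirit level goes the hanging kit: the tape measure standing upright and the short screwdriver lying lengthwise, both on the tray floor; leave the long screwdriver, the sealant tube and the spirit level where they are.

Things in the scene. Friction and masses are not known exactly. Their poses are not given: they have to be found in the camera images.
- corner_tray: Corner-kit tray: open grey plastic tray, 160 x 270 mm outside, 34 mm high, walls and floor 2 mm; fixed to the worktop. Twin of the other tray; this is the one with the sealant tube in it. Origin: centre of its underside; x across its width (inside from -78 to +78 mm), y along its length (inside from -133 to +133 mm), z up. The sealant tube lies along +x side, over x = +18 to +74 mm, y = -86 to +86 mm; the rest is free. Its floor is 2 mm above the worktop.
- hanging_tray: Hanging-kit tray: same open grey tray, fixed; the one with the spirit level in it. Origin and axes as for the other tray. The level stands along the +x side, over x = +49 to +67 mm, y = -118 to +118 mm; the rest is free.
- sealant: Sealant tube, black with a red cap, 56 x 172 x 37 mm, lying loose in the corner-kit tray along the tray's length. Origin: centre of its underside; y along its length. Not to be moved.
- level: Small spirit level, 18 x 235 x 40 mm, aluminium, standing loose on its edge in the hanging-kit tray along the tray's length. Origin: centre of its underside; y along its length. Not to be moved.
- short_angle: Short offcut of plain aluminium angle, 38 mm long, two legs 32 mm wide and 4 mm thick at right angles, standing like a tent on the two leg edges with the ridge up: 45 mm wide, 25.5 mm high; 45 g. Origin: centre of its underside, midway between the leg edges; x along the ridge, z up. Best gripped lengthwise, a finger on each end face (38 mm apart).
- long_angle: Long offcut of the same angle, 62 mm long, otherwise alike (legs 32 x 4 mm, 45 mm wide, 25.5 mm high, tent with ridge up); 60 g. Origin: centre of its underside; x along the ridge, z up. Best gripped by its end faces (62 mm apart). Nested over the short one, its underside lies 5.7 mm above that of the short one and it overhangs 12 mm at each end; either way round is the same.
- tape_rule: Pocket tape measure, yellow and black, standing upright on its flat: 33 x 71 x 62 mm (body 30 mm thick across x); 0.21 kg. Origin: centre of its underside; x across its thickness, y along its 71 mm length, z up. Grip the flat sides, fingers along x.
- short_driver: Short screwdriver, blue handle, 141 mm long in all, lying on a flat of its handle; 45 g. Origin: on the underside at the middle of its length; y along it, handle (20 mm wide, 20 mm high) towards +y from y = -6 to +68 mm, blade tip at y = -70 mm. Grip the handle across x at y = +35 mm.
- short_driver_handle (a point): Point on the axis of the short screwdriver, inside its handle: 35 mm from its origin along +y, 10 mm above its underside.
- long_driver: Long screwdriver, red handle, 221 mm long, handle 32 mm thick towards +y; lies among the stock but belongs to neither kit. Origin: on the underside at the middle of its length. Not to be moved.

How it is judged (in metres and radians):
At the end, for the whole second after the job is handed in: Angles in the sealant's tray: short one on the floor, ridge up, long one nested over it (12 mm along, 4 mm across, 0.12 rad). In the level's tray, on the floor: tape measure upright, short screwdriver lengthwise (0.4 rad). Sealant, level, long driver within 30 mm of their starts. All at rest (x of short_angle in the frame of corner_tray between -0.06 and 0.06 m and y of short_angle in the frame of corner_tray between -0.112 and 0.112 m and z of short_angle in the frame of corner_tray below 0.006 m and angle between short_angle's own z axis and vertical below 0.1 rad and x of long_angle in the frame of short_angle between -0.012 and 0.012 m and y of long_angle in the frame of short_angle between -0.004 and 0.004 m and z of long_angle in the frame of short_angle between 0.0035 and 0.008 m and angle between the x axis of long_angle and the x axis of short_angle, either way round below 0.12 rad and angle between long_angle's own z axis and vertical below 0.12 rad and x of tape_rule in the frame of hanging_tray between -0.066 and 0.066 m and y of tape_rule in the frame of hanging_tray between -0.118 and 0.118 m and z of tape_rule in the frame of hanging_tray below 0.007 m and angle between tape_rule's own z axis and vertical below 0.15 rad and x of short_driver in the frame of hanging_tray between -0.072 and 0.072 m and y of short_driver in the frame of hanging_tray between -0.068 and 0.068 m and z of short_driver_handle in the frame of hanging_tray between 0.004 and 0.018 m and angle between the y axis of short_driver and the y axis of hanging_tray, either way round below 0.4 rad and angle between short_driver's own y axis and vertical between 1.4 and 1.74 rad and linear speed of each of short_angle, long_angle, tape_rule, short_driver below 0.02 m/s and angular speed of each of short_angle, long_angle, tape_rule, short_driver below 0.2 rad/s and distance of each of sealant, level, long_driver from where it was at the start of the episode below 0.03 m and angle between level's own z axis and vertical below 0.3 rad); the robot touches nothing.
It fails at once if the sealant tube is shoved more than 30 mm (distance of sealant from where it was at the start of the episode above 0.03 m).
It fails at once if the spirit level is shoved more than 30 mm (distance of level from where it was at the start of the episode above 0.03 m).
It fails at once if the long screwdriver is shoved more than 30 mm (distance of long_driver from where it was at the start of the episode above 0.03 m).
It fails at once if the spirit level is knocked over (angle between level's own z axis and vertical above 0.7 rad).
It also fails if it takes over 96 s, if anything falls off the work surface, if the arm or the gripper's body presses on something with over 40 N, if the wrist force passes 120 N, or if a joint passes its speed limit or range.

## Working session

There is one attempt and no reset: what is moved stays moved. The work goes in short steps, Python scripts to look and compute and a shell command to move; the robot and the scene stay as the last step left them, time stands still between calls to the robot, and variables do not carry over. Pictures are saved under pics/ and viewed, and the job is handed in when it is done.

```bash
ls; mkdir -p pics; python3 - <<'E'
from plant import *
import cv2,numpy as np
print(get_obs())
for n in ["scene","side","wrist"]:
    c=capture(n); cv2.imwrite(f"pics/{n}0.png",c["frame"][:,:,::-1]); np.savez(f"{n}0.npz",**c)
    print(n,c["vertical_fov"],c["cx"],c["cy"],c["xyz"],c["rotation"])
E
```

```text
pics
{'time': 0.0, 'joint_positions': array([-1.36703626e+00,  3.42760310e-01,  1.52502266e+00,  1.87704921e-05,
        1.27538071e+00, -1.45977588e-01]), 'dq': array([-0.00091228,  0.00156778,  0.00159416, -0.00075041, -0.00178986,
       -0.00039728]), 'tau': array([-4.17937583e-03, -4.31251431e+01, -2.44222945e+01,  7.14008510e-02,
        5.59939002e-02, -9.72220278e-05]), 'tool_pos': array([ 179.84680083, -492.804727  ,  226.02348   ]), 'tcp_rot': array([2.98419071, 1.56922519, 1.76312656]), 'contact_force': array([ 0.28535073, -0.18792198,  0.58811479]), 'moment': array([-0.03288965, -0.01413222,  0.00078763]), 'grip_width': 91.79533517088325}
scene 43.29808440494729 280.2768757197006 207.5234596650588 [-368.95656335  666.9511217   702.82753852] [-2.08276489  0.02247124 -2.2163447 ]
side 51.1736057482548 278.58932239303715 209.62791985553878 [105.59146562 724.32742701 545.80122264] [-2.10642194  0.00828978 -2.58333024]
wrist 65.67543639067145 279.5654365629954 205.21275534642177 [ 256.53929189 -465.91159987  384.10172305] [ 2.83673583e+00  1.19567123e-03 -1.22124395e+00]
```

View pics/scene0.png

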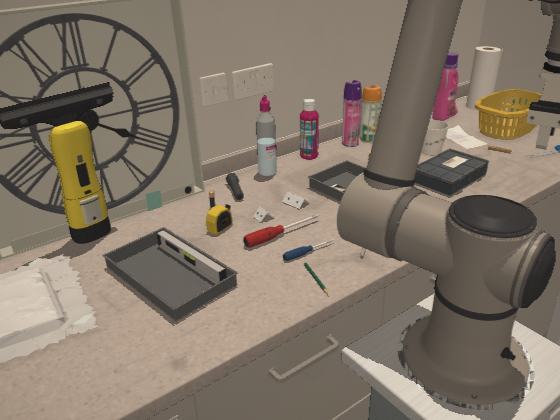

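View pics/side0.png

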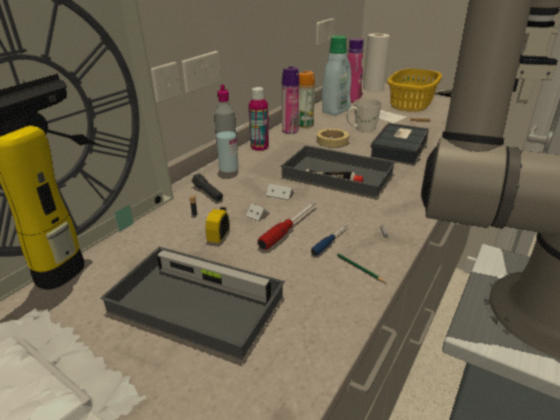

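View pics/wrist0.png

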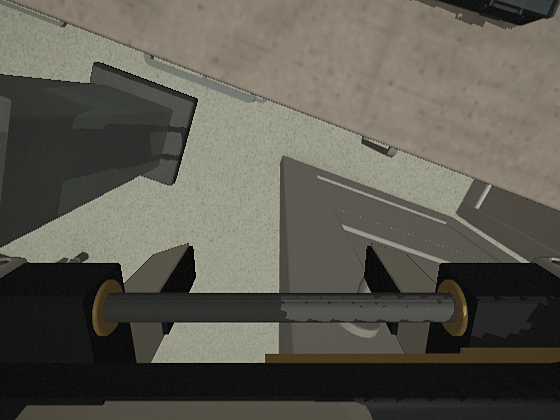

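The scene view shows the hanging tray with the level (around 170,270), tape (218,217), two angles (262,214 and 294,201), red driver (265,235), blue driver (300,252). The far tray (340,180) holds the tube. Next I'll turn the depth into positions.

```bash
cat > h.py <<'E'
import numpy as np, cv2
from scipy.spatial.transform import Rotation as Ro
def R(r): return Ro.from_euler('xyz',r).as_matrix()
def cloud(c):
    z=np.array(c["z_map"],float); H,W=z.shape
    f=H/2/np.tan(np.radians(float(c["vertical_fov"]))/2)
    v,u=np.mgrid[:H,:W]
    p=np.stack([(u-float(c["cx"]))/f*z,(v-float(c["cy"]))/f*z,z],-1)
    p=p@R(c["rotation"]).T+np.array(c["xyz"]); p[z==0]=np.nan
    return p
def ray(c,u,v,h):
    H=c["z_map"].shape[0]; f=H/2/np.tan(np.radians(float(c["vertical_fov"]))/2)
    d=R(c["rotation"])@np.array([(u-float(c["cx"]))/f,(v-float(c["cy"]))/f,1]); o=np.array(c["xyz"])
    return o+d*(h-o[2])/d[2]
def ortho(c,x0,x1,y0,y1,s=1.0):
    p=cloud(c); im=np.zeros((int((x1-x0)*s),int((y1-y0)*s),3),np.uint8); hm=np.full(im.shape[:2],-99.)
    q=p.reshape(-1,3); col=c["frame"].reshape(-1,3)
    m=np.isfinite(q[:,0])&(q[:,0]>x0)&(q[:,0]<x1)&(q[:,1]>y0)&(q[:,1]<y1)&(q[:,2]<150)
    q=q[m];col=col[m];o=np.argsort(q[:,2]);q=q[o];col=col[o]
    r=((x1-q[:,0])*s).astype(int).clip(0,im.shape[0]-1); k=((y1-q[:,1])*s).astype(int).clip(0,im.shape[1]-1)
    im[r,k]=col[:,::-1]; hm[r,k]=q[:,2]
    return im,hm
E
python3 - <<'E'
from h import *
for n in ["scene","side"]:
    c=np.load(n+"0.npz"); p=cloud(c)
    im,hm=ortho(c,250,850,-400,400,1); cv2.imwrite(f"pics/o_{n}.png",im)
    q=p[...,2]; m=np.isfinite(q)&(p[...,0]>300)&(p[...,0]<800)&(abs(q)<15)&(abs(p[...,1])<400); print(np.median(q[m]),m.sum())
E
```

```text
0.46018141133265544 25623
1.2037112922652113 42587
```

View pics/o_scene.png

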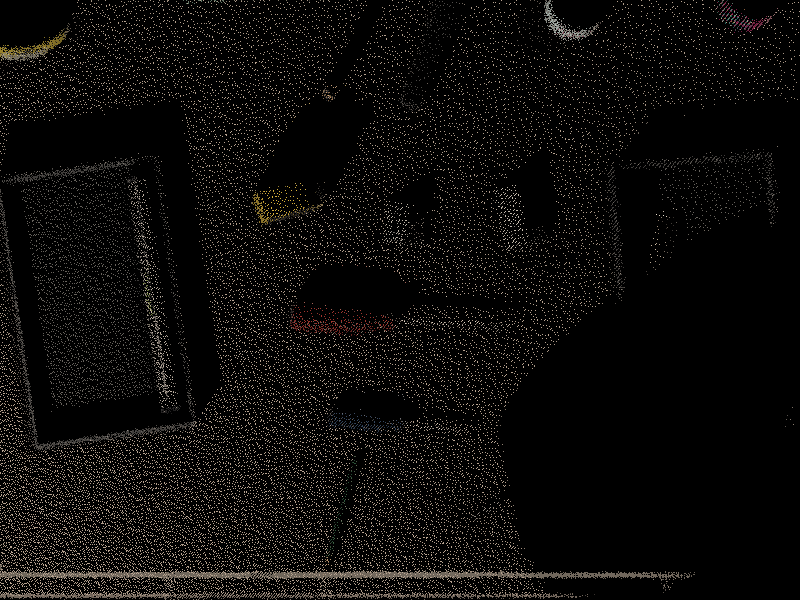

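View pics/o_side.png

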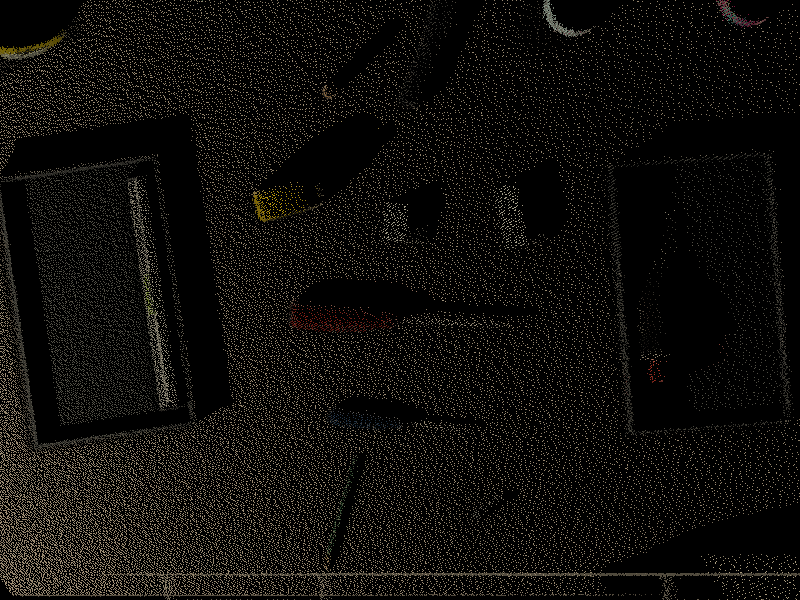

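```bash
cat >> h.py <<'E'
def tool_R(a): # tool down, jaw dir angle a in world xy
    c,s=np.cos(a),np.sin(a); return np.array([[0,-s,c],[0,c,s],[-1,0,0.]])
def goto(o,p,a,near=True):
    """delta from state o to TCP pos p (mm), jaw angle a"""
    R0=R(o["tcp_rot"]); 
    best=None
    for k in (0,np.pi):
        rv=Ro.from_matrix(R0.T@tool_R(a+k)).as_rotvec()
        if best is None or np.linalg.norm(rv)<np.linalg.norm(best): best=rv
    d=R0.T@(np.array(p)-o["tool_pos"])/10
    n=max(np.linalg.norm(d)/4.17,np.degrees(np.linalg.norm(best))/7.16)
    print("t",np.round(d,3),"w",np.round(best,4),"rows>=%.1f"%n)
    return d,best
def jaw(o):
    z=R(o["tcp_rot"])[:,2]; return np.arctan2(z[1],z[0])
E
python3 - <<'E'
from plant import *
from h import *
o=get_obs(); print(R(o["tcp_rot"]).round(3), jaw(o))
c=capture("wrist"); print(R(o["tcp_rot"]).T@(np.array(c["xyz"])-o["tool_pos"]), (R(o["tcp_rot"]).T@R(c["rotation"])).round(3))
for a in (0,np.pi/2,jaw(o)): goto(o,[470,0,330],a)
E
```

```text
[[-0.     0.939  0.343]
 [ 0.001  0.343 -0.939]
 [-1.     0.    -0.001]] -1.221018243366727
[-157.96164349   81.27820013    0.7646266 ] [[-0.    -0.3    0.954]
 [-0.    -0.954 -0.3  ]
 [ 1.    -0.     0.   ]]
t [-10.329  44.147 -36.375] w [-1.221e+00 -9.000e-04 -8.000e-04] rows>=13.9
t [-10.329  44.147 -36.375] w [ 0.3498 -0.0011  0.    ] rows>=13.9
t [-10.329  44.147 -36.375] w [-0.     -0.0011 -0.0002] rows>=13.9
```

```bash
python3 -m creep '[{"tx":-10.4,"ty":57.3,"tz":-31.5,"wx":0.35,"gripper":-1},{"tx":-10.4,"ty":57.3,"tz":-31.5,"wx":0.35,"gripper":-1},{"tx":-10.4,"ty":57.3,"tz":-31.5,"wx":0.35,"gripper":-1},{"tx":-10.4,"ty":57.3,"tz":-31.5,"wx":0.35,"gripper":-1},{"tx":-10.4,"ty":57.3,"tz":-31.5,"wx":0.35,"gripper":-1},{"tx":-10.4,"ty":57.3,"tz":-31.5,"wx":0.35,"gripper":-1},{"tx":-10.4,"ty":57.3,"tz":-31.5,"wx":0.35,"gripper":-1},{"tx":-10.4,"ty":57.3,"tz":-31.5,"wx":0.35,"gripper":-1}]'; python3 - <<'E'
from plant import *
from h import *
o=get_obs(); print(o["tool_pos"],jaw(o)); goto(o,[610,0,330],-np.pi/2)
E
```

```text
[ 179.87507892 -492.98588307  226.32016696] -1.2210086307983867
t [-10.335  57.303 -31.582] w [ 3.498e-01 -9.000e-04  1.000e-04] rows>=15.9validation failed for argument at $[0]...
```

```bash
python3 -m creep '[{"tx":-1,"ty":4,"tz":-2,"wx":0.03,"wy":0,"wz":0,"gripper":-1}]'
```

```text
time: 0.28
tool_pos: [204.7, -466.3, 233.9]
tcp_rot: [-2.203, 1.568, 2.825]
contact_force: [0.8, 0.2, 0.0]
grip_width: 91.9
```

All keys are needed. Going on.

```bash
python3 -m creep '[{"tx":-9.4,"ty":53.3,"tz":-29.5,"wx":0.32,"wy":0,"wz":0,"gripper":-1},{"tx":-9.4,"ty":53.3,"tz":-29.5,"wx":0.32,"wy":0,"wz":0,"gripper":-1},{"tx":-9.4,"ty":53.3,"tz":-29.5,"wx":0.32,"wy":0,"wz":0,"gripper":-1},{"tx":-9.4,"ty":53.3,"tz":-29.5,"wx":0.32,"wy":0,"wz":0,"gripper":-1},{"tx":-9.4,"ty":53.3,"tz":-29.5,"wx":0.32,"wy":0,"wz":0,"gripper":-1},{"tx":-9.4,"ty":53.3,"tz":-29.5,"wx":0.32,"wy":0,"wz":0,"gripper":-1},{"tx":-9.4,"ty":53.3,"tz":-29.5,"wx":0.32,"wy":0,"wz":0,"gripper":-1},{"tx":-9.4,"ty":53.3,"tz":-29.5,"wx":0.32,"wy":0,"wz":0,"gripper":-1}]'; python3 - <<'E'
from plant import *
from h import *
o=get_obs(); print(o["tool_pos"],jaw(o)); goto(o,[610,0,330],-np.pi/2)
E
```

```text
time: 0.95
tool_pos: [427.9, -224.8, 286.0]
tcp_rot: [0.407, 1.571, -1.164]
contact_force: [1.2, -1.2, -0.4]
grip_width: 91.7
[ 427.86609804 -224.7782259   286.00567539] -1.5710810516747098
t [ -4.403  18.207 -22.482] w [-0.0003  0.0002 -0.0001] rows>=7.0
```

```bash
python3 -m creep '[{"tx":-4.2,"ty":17.5,"tz":-21.5,"wx":0,"wy":0,"wz":0,"gripper":-1},{"tx":-4.2,"ty":17.5,"tz":-21.5,"wx":0,"wy":0,"wz":0,"gripper":-1},{"tx":-4.2,"ty":17.5,"tz":-21.5,"wx":0,"wy":0,"wz":0,"gripper":-1},{"tx":-4.2,"ty":17.5,"tz":-21.5,"wx":0,"wy":0,"wz":0,"gripper":-1},{"tx":-4.2,"ty":17.5,"tz":-21.5,"wx":0,"wy":0,"wz":0,"gripper":-1},{"tx":-4.2,"ty":17.5,"tz":-21.5,"wx":0,"wy":0,"wz":0,"gripper":-1},{"tx":-4.2,"ty":17.5,"tz":-21.5,"wx":0,"wy":0,"wz":0,"gripper":-1},{"tx":-4.2,"ty":17.5,"tz":-21.5,"wx":0,"wy":0,"wz":0,"gripper":-1}]'; python3 - <<'E'
from plant import *
from h import *
import time
o=get_obs(); print(o["tool_pos"],jaw(o),o["time"],abs(o["dq"]).max())
c=capture("wrist"); np.savez("wrist1.npz",**c); cv2.imwrite("pics/wrist1.png",c["frame"][:,:,::-1])
o=get_obs(); print(o["tool_pos"],jaw(o),o["time"],abs(o["dq"]).max())
E
```

```text
time: 1.62
tool_pos: [604.5, -6.8, 327.3]
tcp_rot: [2.504, 1.569, 0.938]
contact_force: [-0.5, -0.7, 0.2]
grip_width: 92.1
[604.54129803  -6.79346087 327.28841057] -1.5656703760967852 1.6167 0.08798353398746642
[603.1220959   -9.09449411 326.87148892] -1.5668785469733177 1.6667 0.057820320830933934
```

View pics/wrist1.png

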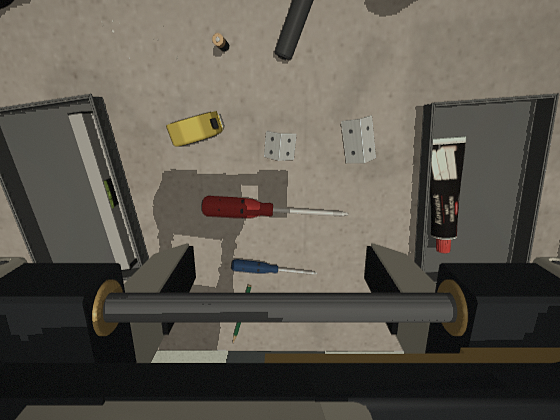

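The wrist picture shows the tape (195,128), short angle (281,146), long angle (358,140), red driver (240,207), blue driver (257,267), tube (447,190) and both trays. Now I'll measure each one.

```bash
cat > meas.py <<'E'
from h import *
def obj(c,box,hmin,hmax=90,colmask=None,verbose=True):
    """points in pixel box (u0,v0,u1,v1) above hmin -> minAreaRect in world xy"""
    p=cloud(c); u0,v0,u1,v1=box; m=np.zeros(p.shape[:2],bool); m[v0:v1,u0:u1]=1
    m&=np.isfinite(p[...,2])&(p[...,2]>hmin)&(p[...,2]<hmax)
    if colmask is not None: m&=colmask(cv2.cvtColor(np.array(c["frame"]),cv2.COLOR_RGB2HSV))
    q=p[m]
    r=cv2.minAreaRect(q[:,:2].astype(np.float32))
    return q,r
def rectinfo(r):
    b=cv2.boxPoints(r); e=b[1]-b[0]; f=b[2]-b[1]
    if np.linalg.norm(e)<np.linalg.norm(f): e,f=f,e
    return np.round(r[0],1),np.linalg.norm(e).round(1),np.linalg.norm(f).round(1),round(float(np.arctan2(e[1],e[0])%np.pi),3)
E
python3 - <<'E'
from meas import *
c=dict(np.load("wrist1.npz"))
p=cloud(c)
g=p[80:100,230:270]; print("table z",np.nanmedian(g[...,2]), np.nanmedian(p[230:240,350:360,2]))
for n,b,hm in [("tape",(150,90,240,160),50),("tape20",(150,90,240,160),15),("short",(250,115,310,175),6),("short_top",(250,115,310,175),21),("long",(330,100,390,175),6),("long_top",(330,100,390,175),21),
  ("red",(190,180,360,235),5),("blue",(215,250,325,285),4),("blueh",(215,250,279,285),12),("level",(40,100,150,275),36),("tube",(425,130,475,260),20)]:
    q,r=obj(c,b,hm); print(n,len(q),rectinfo(r),"z",np.percentile(q[:,2],[5,50,98]).round(1),q[:,:2].mean(0).round(1))
im,hm=ortho(c,280,860,-420,420,1); k=cv2.dilate(im,np.ones((2,2))); cv2.imwrite("pics/o1.png",k[:, 20:820])
E
```

```text
table z 0.14507298634492827 0.37155221170101527
tape 1018 (array([652.7, 105.7]), np.float32(65.4), np.float32(32.3), 1.856) z [51.9 58.4 62.3] [652.3 108.7]
tape20 1289 (array([652.1, 108.1]), np.float32(70.4), np.float32(32.4), 1.854) z [29.6 57.1 62.1] [653.6 104. ]
short 715 (array([627. ,  -6.9]), np.float32(41.6), np.float32(37.7), 1.479) z [ 7.  16.2 25.3] [627.4  -7.1]
short_top 172 (array([627. ,  -7.1]), np.float32(37.0), np.float32(10.5), 3.037) z [21.2 23.3 25.9] [627.1  -7.1]
long 1182 (array([ 635.5, -121.8]), np.float32(62.4), np.float32(40.6), 0.194) z [ 7.2 16.1 25.3] [ 635.9 -119.7]
long_top 296 (array([ 635.6, -122.3]), np.float32(62.4), np.float32(12.7), 0.169) z [21.2 23.2 25.9] [ 636.8 -121.2]
red 1672 (array([ 5.32e+02, -4.00e-01]), np.float32(220.0), np.float32(32.4), 1.518) z [16.7 26.  32.4] [536.6  36.7]
blue 630 (array([428.9,   0.8]), np.float32(140.9), np.float32(18.9), 1.446) z [ 9.9 16.5 20.8] [433.5  23. ]
blueh 465 (array([433.3,  32.5]), np.float32(76.5), np.float32(18.4), 1.486) z [13.  18.  21.1] [434.6  35. ]
level 2205 (array([571.1, 240.2]), np.float32(257.4), np.float32(63.5), 0.28) z [40.3 42.4 44.2] [567.8 246.7]
tube 2031 (array([ 561.8, -244.6]), np.float32(186.4), np.float32(56.3), 0.083) z [21.  31.2 38.8] [ 542.  -243.8]
```

View pics/o1.png

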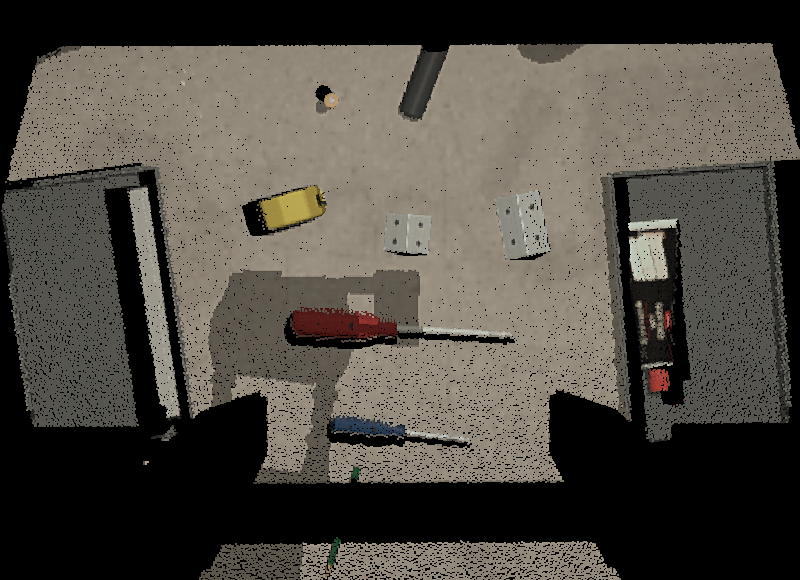

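```bash
python3 - <<'E'
from meas import *
for n in ["side0","wrist1","scene0"]:
    c=dict(np.load(n+".npz")); q=cloud(c).reshape(-1,3); q=q[np.isfinite(q[:,0])]
    for nm,y0,y1 in [("hang",195,420),("corner",-420,-195)]:
        m=(q[:,0]>390)&(q[:,0]<715)&(q[:,1]>y0)&(q[:,1]<y1)&(q[:,2]>30)&(q[:,2]<37)
        s=q[m]
        r=cv2.minAreaRect(s[:,:2].astype(np.float32)); print(n,nm,len(s),rectinfo(r))
    for nm,b in [("short",(560,700,-50,35)),("long",(570,700,-165,-75)),("tape",(590,710,60,165)),("blue",(405,460,-75,80))]:
        m=(q[:,0]>b[0])&(q[:,0]<b[1])&(q[:,1]>b[2])&(q[:,1]<b[3])&(q[:,2]>(50 if nm=="tape" else 6))&(q[:,2]<75); s=q[m]
        if len(s)>20: print(n,nm,len(s),rectinfo(cv2.minAreaRect(s[:,:2].astype(np.float32))),s[:,2].max().round(1))
    for nm,y0,y1 in [("hangfl",270,340),("cornfl",-350,-290)]:
        m=(q[:,0]>480)&(q[:,0]<620)&(q[:,1]>y0)&(q[:,1]<y1)&(abs(q[:,2])<20); print(nm,m.sum(),np.median(q[m][:,2]) if m.any() else None)
E
```

```text
side0 hang 1543 (array([548.9, 304.2]), np.float32(278.4), np.float32(169.1), 0.15)
side0 corner 662 (array([ 557.5, -301. ]), np.float32(276.7), np.float32(173.7), 0.076)
side0 short 177 (array([626.4,  -4.5]), np.float32(40.0), np.float32(39.3), 1.507) 26.5
side0 long 263 (array([ 633.9, -117.2]), np.float32(65.7), np.float32(42.8), 0.318) 26.6
side0 tape 246 (array([651. , 108.4]), np.float32(64.0), np.float32(32.7), 1.823) 63.3
side0 blue 274 (array([424.8,   3.2]), np.float32(140.6), np.float32(20.0), 1.428) 22.4
hangfl 2115 2.8633735973884313
cornfl 265 3.9770154069553882
wrist1 hang 1755 (array([549.4, 303.7]), np.float32(275.3), np.float32(167.5), 0.141)
wrist1 corner 2811 (array([ 559.2, -300.2]), np.float32(271.5), np.float32(167.5), 0.078)
wrist1 short 715 (array([627. ,  -6.9]), np.float32(41.6), np.float32(37.7), 1.479) 26.8
wrist1 long 1182 (array([ 635.5, -121.8]), np.float32(62.4), np.float32(40.6), 0.194) 26.9
wrist1 tape 1018 (array([652.7, 105.7]), np.float32(65.4), np.float32(32.3), 1.856) 63.8
wrist1 blue 630 (array([428.9,   0.8]), np.float32(140.9), np.float32(18.9), 1.446) 21.6
hangfl 3414 2.502734594364057
cornfl 3396 2.604878133075516
scene0 hang 859 (array([548.7, 303.9]), np.float32(281.2), np.float32(168.4), 0.142)
scene0 corner 196 (array([ 559.6, -299.7]), np.float32(277.8), np.float32(172.4), 0.058)
scene0 short 124 (array([624.2,  -4.1]), np.float32(43.6), np.float32(40.8), 2.966) 28.2
scene0 long 191 (array([ 631. , -113.2]), np.float32(64.7), np.float32(31.0), 0.383) 26.9
scene0 tape 185 (array([652.5, 106.1]), np.float32(68.4), np.float32(36.9), 1.937) 63.1
scene0 blue 268 (array([425.4,   2.2]), np.float32(142.6), np.float32(20.6), 1.45) 21.7
hangfl 1184 2.266956892729297
cornfl 5 2.664743216297211
```

```bash
python3 - <<'E'
from plant import *
from h import *
o=get_obs(); print(o["tool_pos"],jaw(o),o["joint_positions"].round(2))
d,w=goto(o,[652.4,107,130],0.284)
R0=R(o["tcp_rot"]); print(Ro.from_matrix(R0.T@tool_R(0.284)).as_rotvec(),Ro.from_matrix(R0.T@tool_R(0.284+np.pi)).as_rotvec())
E
```

```text
[603.1220959   -9.09449411 326.87148892] -1.5668785469733177 [-0.14  0.44  1.1   0.    1.6   1.42]
t [ 19.688   4.982 -11.585] w [1.2907e+00 0.0000e+00 6.0000e-04] rows>=10.3
[-1.85087844e+00 -5.95963816e-04  5.08222899e-05] [1.29071414e+00 4.70724488e-05 5.51991582e-04]
```

```bash
python3 -m creep '[{"tx":6,"ty":5,"tz":-11.6,"wx":-0.98,"wy":0,"wz":0,"gripper":-1},{"tx":10,"ty":5,"tz":-11.6,"wx":-0.98,"wy":0,"wz":0,"gripper":-1},{"tx":15,"ty":5,"tz":-11.6,"wx":-0.98,"wy":0,"wz":0,"gripper":-1},{"tx":15,"ty":5,"tz":-11.6,"wx":-0.98,"wy":0,"wz":0,"gripper":-1},{"tx":15,"ty":5,"tz":-11.6,"wx":-0.98,"wy":0,"wz":0,"gripper":-1},{"tx":15,"ty":5,"tz":-11.6,"wx":-0.98,"wy":0,"wz":0,"gripper":-1},{"tx":15,"ty":5,"tz":-11.6,"wx":-0.98,"wy":0,"wz":0,"gripper":-1},{"tx":15,"ty":5,"tz":-11.6,"wx":-0.98,"wy":0,"wz":0,"gripper":-1}]'; cat > g.py <<'E'
import sys
from plant import *
from h import *
o=get_obs(); a=[float(v) for v in sys.argv[1:]]
print(round(o["time"],2),o["tool_pos"].round(1),"jaw",round(jaw(o),3),"dq",abs(o["dq"]).max().round(3),"q6",o["joint_positions"][5].round(2),"w",round(o["grip_width"],1))
goto(o,a[:3],a[3])
E
python3 g.py 652.4 107 130 0.284
```

```text
time: 2.33
tool_pos: [651.2, 103.4, 176.2]
tcp_rot: [-2.315, 1.568, -2.9]
contact_force: [1.0, -0.6, 0.2]
grip_width: 91.6
2.33 [651.2 103.4 176.2] jaw -0.585 dq 1.222 q6 0.63 w 91.6
t [ 4.624  0.373 -0.087] w [-0.8691 -0.0027  0.0011] rows>=7.0
```

```bash
python3 -m creep '[{"tx":4.6,"ty":0.3,"tz":0,"wx":-0.87,"wy":0,"wz":0,"gripper":-1},{"tx":4.6,"ty":0.3,"tz":0,"wx":-0.87,"wy":0,"wz":0,"gripper":-1},{"tx":4.6,"ty":0.3,"tz":0,"wx":-0.87,"wy":0,"wz":0,"gripper":-1},{"tx":4.6,"ty":0.3,"tz":0,"wx":-0.87,"wy":0,"wz":0,"gripper":-1},{"tx":4.6,"ty":0.3,"tz":0,"wx":-0.87,"wy":0,"wz":0,"gripper":-1},{"tx":4.6,"ty":0.3,"tz":0,"wx":-0.87,"wy":0,"wz":0,"gripper":-1},{"tx":4.6,"ty":0.3,"tz":0,"wx":-0.87,"wy":0,"wz":0,"gripper":-1},{"tx":4.6,"ty":0.3,"tz":0,"wx":-0.87,"wy":0,"wz":0,"gripper":-1}]'; 
python3 g.py 652.4 107 20 0.284
```

```text
time: 3.0
tool_pos: [653.2, 105.5, 131.4]
tcp_rot: [-2.905, 1.57, -2.622]
contact_force: [-0.5, -1.2, -0.6]
grip_width: 91.3
3.0 [653.2 105.5 131.4] jaw 0.282 dq 0.215 q6 -0.24 w 91.3
t [11.143  0.168 -0.019] w [-0.0019 -0.001   0.0002] rows>=2.7
```

```bash
python3 -m creep '[{"tx":4,"ty":0.1,"tz":0,"wx":0,"wy":0,"wz":0,"gripper":-1},{"tx":8,"ty":0.1,"tz":0,"wx":0,"wy":0,"wz":0,"gripper":-1},{"tx":11.1,"ty":0.1,"tz":0,"wx":0,"wy":0,"wz":0,"gripper":-1},{"tx":11.1,"ty":0.1,"tz":0,"wx":0,"wy":0,"wz":0,"gripper":-1},{"tx":11.1,"ty":0.1,"tz":0,"wx":0,"wy":0,"wz":0,"gripper":1},{"tx":11.1,"ty":0.1,"tz":0,"wx":0,"wy":0,"wz":0,"gripper":1},{"tx":11.1,"ty":0.1,"tz":0,"wx":0,"wy":0,"wz":0,"gripper":1},{"tx":11.1,"ty":0.1,"tz":0,"wx":0,"wy":0,"wz":0,"gripper":1}]'; 
python3 g.py 652.4 107 20 0.284
```

```text
time: 3.67
tool_pos: [655.0, 107.7, 23.4]
tcp_rot: [-0.258, 1.566, 0.021]
contact_force: [0.6, -0.6, 0.2]
grip_width: 70.0
3.67 [655.  107.7  23.4] jaw 0.278 dq 0.01 q6 -0.23 w 70.0
t [ 0.334 -0.001 -0.269] w [-0.0057  0.0044  0.0012] rows>=0.1
```

```bash
python3 -m creep '[{"tx":0,"ty":0,"tz":-0.2,"wx":0,"wy":0,"wz":0,"gripper":1},{"tx":0,"ty":0,"tz":-0.2,"wx":0,"wy":0,"wz":0,"gripper":1},{"tx":0,"ty":0,"tz":-0.2,"wx":0,"wy":0,"wz":0,"gripper":1},{"tx":0,"ty":0,"tz":-0.2,"wx":0,"wy":0,"wz":0,"gripper":1},{"tx":0,"ty":0,"tz":-0.2,"wx":0,"wy":0,"wz":0,"gripper":1},{"tx":0,"ty":0,"tz":-0.2,"wx":0,"wy":0,"wz":0,"gripper":1},{"tx":0,"ty":0,"tz":-0.2,"wx":0,"wy":0,"wz":0,"gripper":1},{"tx":0,"ty":0,"tz":-0.2,"wx":0,"wy":0,"wz":0,"gripper":1}]'; 
python3 - <<'E'
from h import *
th=0.141; ex=np.array([np.sin(th),-np.cos(th)]); ey=np.array([np.cos(th),np.sin(th)]); c=np.array([549,303.8])
print("tape",c+ex*-15+ey*75,"driver grip",c-15*ex+0*ey)
t=0.077; ey=-np.array([np.cos(t),np.sin(t)]); ex=np.array([ey[1],-ey[0]]); c=np.array([559,-300.3]); print(ex,"corner spot",c-35*ex)
E
python3 g.py 652.4 107 20 0.284
```

```text
time: 4.33
tool_pos: [651.8, 107.3, 20.7]
tcp_rot: [-0.334, 1.57, -0.055]
contact_force: [0.6, -0.2, 0.6]
grip_width: 29.5
tape [621.14769794 329.19113392] driver grip [546.89200109 318.65113937]
[-0.07692393  0.99703696] corner spot [ 561.69233768 -335.19629375]
4.33 [651.8 107.3  20.7] jaw 0.279 dq 0.003 q6 -0.23 w 29.5
t [ 0.074 -0.041  0.049] w [-0.005   0.0007  0.0003] rows>=0.0
```

```bash
python3 -m creep '[{"tx":-4,"ty":0,"tz":0,"wx":0,"wy":0,"wz":0,"gripper":1},{"tx":-8,"ty":1,"tz":0,"wx":0.05,"wy":0,"wz":0,"gripper":1},{"tx":-10,"ty":22.2,"tz":3.1,"wx":0.14,"wy":0,"wz":0,"gripper":1},{"tx":-10,"ty":22.2,"tz":3.1,"wx":0.14,"wy":0,"wz":0,"gripper":1},{"tx":-10,"ty":22.2,"tz":3.1,"wx":0.14,"wy":0,"wz":0,"gripper":1},{"tx":-10,"ty":22.2,"tz":3.1,"wx":0.14,"wy":0,"wz":0,"gripper":1},{"tx":-10,"ty":22.2,"tz":3.1,"wx":0.14,"wy":0,"wz":0,"gripper":1},{"tx":-10,"ty":22.2,"tz":3.1,"wx":0.14,"wy":0,"wz":0,"gripper":1}]'; 
python3 g.py 621 329 23.5 0.141
```

```text
time: 5.0
tool_pos: [617.6, 336.4, 120.6]
tcp_rot: [1.658, 1.568, 1.803]
contact_force: [-1.0, -0.7, -2.2]
grip_width: 29.7
5.0 [617.6 336.4 120.6] jaw 0.145 dq 0.07 q6 0.24 w 29.7
t [ 9.705 -0.806  0.231] w [ 0.0037 -0.0003 -0.0029] rows>=2.3
```

```bash
python3 -m creep '[{"tx":0,"ty":0,"tz":0,"wx":0,"wy":0,"wz":0,"gripper":1},{"tx":3,"ty":0,"tz":0,"wx":0,"wy":0,"wz":0,"gripper":1},{"tx":5,"ty":0,"tz":0,"wx":0,"wy":0,"wz":0,"gripper":1},{"tx":5,"ty":0,"tz":0,"wx":0,"wy":0,"wz":0,"gripper":1}]'; 
python3 g.py 621 329 23.5 0.141
```

```text
time: 5.33
tool_pos: [617.2, 326.3, 64.7]
tcp_rot: [-2.837, 1.56, -2.699]
contact_force: [-1.5, -1.0, -3.8]
grip_width: 29.3
5.33 [617.2 326.3  64.7] jaw 0.138 dq 0.07 q6 0.24 w 29.3
t [4.116 0.228 0.454] w [-0.0031 -0.0104  0.0033] rows>=1.0
```

```bash
python3 -m creep '[{"tx":1.5,"ty":0.1,"tz":0.2,"wx":0,"wy":0.005,"wz":0,"gripper":1},{"tx":2.8,"ty":0.1,"tz":0.2,"wx":0,"wy":0.005,"wz":0,"gripper":1},{"tx":3.5,"ty":0.1,"tz":0.2,"wx":0,"wy":0.005,"wz":0,"gripper":1},{"tx":3.9,"ty":0.1,"tz":0.2,"wx":0,"wy":0.005,"wz":0,"gripper":1},{"tx":3.9,"ty":0.1,"tz":0.2,"wx":0,"wy":0.005,"wz":0,"gripper":1},{"tx":3.9,"ty":0.1,"tz":0.2,"wx":0,"wy":0.005,"wz":0,"gripper":1}]'; 
python3 g.py 621 329 23 0.141
```

```text
time: 5.83
tool_pos: [622.3, 330.4, 31.9]
tcp_rot: [3.138, 1.566, -3.006]
contact_force: [0.4, -0.3, -2.5]
grip_width: 30.4
5.83 [622.3 330.4  31.9] jaw 0.139 dq 0.013 q6 0.24 w 30.4
t [ 0.89  -0.124 -0.14 ] w [-0.0021 -0.0045 -0.    ] rows>=0.2
```

```bash
python3 -m creep '[{"tx":0.4,"ty":-0.1,"tz":-0.1,"wx":0,"wy":0,"wz":0,"gripper":1},{"tx":0.7,"ty":-0.1,"tz":-0.1,"wx":0,"wy":0,"wz":0,"gripper":1},{"tx":0.85,"ty":-0.1,"tz":-0.1,"wx":0,"wy":0,"wz":0,"gripper":1},{"tx":0.85,"ty":-0.1,"tz":-0.1,"wx":0,"wy":0,"wz":0,"gripper":1},{"tx":0.85,"ty":-0.1,"tz":-0.1,"wx":0,"wy":0,"wz":0,"gripper":1}]'; 
python3 g.py 621 329 23 0.141
```

```text
time: 6.25
tool_pos: [621.2, 329.4, 23.3]
tcp_rot: [-3.13, 1.566, -2.991]
contact_force: [-0.4, 0.6, -0.7]
grip_width: 30.0
6.25 [621.2 329.4  23.3] jaw 0.139 dq 0.002 q6 0.24 w 30.0
t [ 0.027 -0.036 -0.022] w [-0.0019 -0.0047  0.0001] rows>=0.0
```

```bash
python3 -m creep '[{"tx":0.05,"ty":0,"tz":0,"wx":0,"wy":0,"wz":0,"gripper":0.3},{"tx":0.05,"ty":0,"tz":0,"wx":0,"wy":0,"wz":0,"gripper":0},{"tx":0,"ty":0,"tz":0,"wx":0,"wy":0,"wz":0,"gripper":-0.2},{"tx":0,"ty":0,"tz":0,"wx":0,"wy":0,"wz":0,"gripper":-0.2},{"tx":0,"ty":0,"tz":0,"wx":0,"wy":0,"wz":0,"gripper":-0.2},{"tx":-3,"ty":0,"tz":0,"wx":0,"wy":0,"wz":0,"gripper":-0.2},{"tx":-7,"ty":0,"tz":0,"wx":0,"wy":0,"wz":0,"gripper":-0.2},{"tx":-11,"ty":0,"tz":0,"wx":0,"wy":0,"wz":0,"gripper":-0.2}]'; 
python3 g.py 432.6 36 100 -0.125
```

```text
time: 6.92
tool_pos: [620.8, 329.1, 133.1]
tcp_rot: [-3.041, 1.563, -2.902]
contact_force: [0.4, 0.2, 0.7]
grip_width: 54.9
6.92 [620.8 329.1 133.1] jaw 0.139 dq 0.971 q6 0.24 w 54.9
t [  3.516 -26.416 -22.674] w [ 0.264  -0.0078  0.0018] rows>=8.4
```

```bash
python3 -m creep '[{"tx":0,"ty":-26.4,"tz":-22.6,"wx":0.264,"wy":0,"wz":0,"gripper":-0.2},{"tx":0,"ty":-26.4,"tz":-22.6,"wx":0.264,"wy":0,"wz":0,"gripper":-0.2},{"tx":0,"ty":-26.4,"tz":-22.6,"wx":0.264,"wy":0,"wz":0,"gripper":-0.2},{"tx":0,"ty":-26.4,"tz":-22.6,"wx":0.264,"wy":0,"wz":0,"gripper":-0.2},{"tx":0,"ty":-26.4,"tz":-22.6,"wx":0.264,"wy":0,"wz":0,"gripper":-0.2},{"tx":0,"ty":-26.4,"tz":-22.6,"wx":0.264,"wy":0,"wz":0,"gripper":-0.2},{"tx":0,"ty":-26.4,"tz":-22.6,"wx":0.264,"wy":0,"wz":0,"gripper":-0.2},{"tx":0,"ty":-26.4,"tz":-22.6,"wx":0.264,"wy":0,"wz":0,"gripper":-0.2}]'; python3 - <<'E'
from plant import *
from h import *
c=capture("side"); cv2.imwrite("pics/side2.png",c["frame"][:,:,::-1]); np.savez("side2.npz",**c)
E
python3 g.py 432.6 36 100 -0.125
```

```text
time: 7.58
tool_pos: [440.8, 47.3, 134.5]
tcp_rot: [-2.775, 1.567, -2.899]
contact_force: [0.5, -0.8, 0.5]
grip_width: 55.2
7.63 [436.3  42.9 133.9] jaw -0.126 dq 0.163 q6 0.05 w 55.0
t [ 3.393 -0.713 -0.252] w [-0.001  -0.0092  0.0045] rows>=0.8
```

View pics/side2.png

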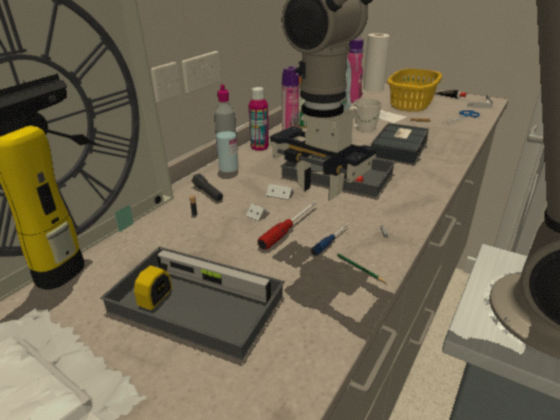

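```bash
python3 -m creep '[{"tx":3,"ty":-0.2,"tz":0,"wx":0,"wy":-0.008,"wz":0,"gripper":-0.2},{"tx":7,"ty":-0.2,"tz":0,"wx":0,"wy":-0.008,"wz":0,"gripper":-0.2},{"tx":9.5,"ty":-0.2,"tz":0,"wx":0,"wy":-0.008,"wz":0,"gripper":-0.2},{"tx":9.5,"ty":-0.2,"tz":0,"wx":0,"wy":-0.008,"wz":0,"gripper":-0.2},{"tx":9.5,"ty":-0.2,"tz":0,"wx":0,"wy":-0.008,"wz":0,"gripper":-0.2},{"tx":9.5,"ty":-0.2,"tz":0,"wx":0,"wy":-0.008,"wz":0,"gripper":-0.2}]'
python3 g.py 432.6 36 3.5 -0.125
```

```text
time: 8.13
tool_pos: [442.5, 46.6, 40.5]
tcp_rot: [-0.241, 1.565, -0.366]
contact_force: [0.5, -0.2, -0.0]
grip_width: 55.0
8.13 [442.5  46.6  40.5] jaw -0.125 dq 0.02 q6 0.06 w 55.0
t [ 3.693 -1.167 -0.866] w [0.0002 0.0052 0.0013] rows>=1.0
```

```bash
python3 -m creep '[{"tx":0,"ty":-1.2,"tz":-0.9,"wx":0,"wy":0.005,"wz":0,"gripper":-0.2},{"tx":0,"ty":-1.2,"tz":-0.9,"wx":0,"wy":0.005,"wz":0,"gripper":-0.2},{"tx":1.5,"ty":-1.2,"tz":-0.9,"wx":0,"wy":0.005,"wz":0,"gripper":-0.2},{"tx":2.8,"ty":-1.2,"tz":-0.9,"wx":0,"wy":0.005,"wz":0,"gripper":-0.2},{"tx":3.3,"ty":-1.2,"tz":-0.9,"wx":0,"wy":0.005,"wz":0,"gripper":-0.2},{"tx":3.5,"ty":-1.2,"tz":-0.9,"wx":0,"wy":0.005,"wz":0,"gripper":-0.2},{"tx":3.5,"ty":-1.2,"tz":-0.9,"wx":0,"wy":0.005,"wz":0,"gripper":-0.2}]'
python3 g.py 432.6 36 3.5 -0.125
```

```text
time: 8.72
tool_pos: [431.6, 35.8, 4.7]
tcp_rot: [-2.149, 1.569, -2.273]
contact_force: [0.3, 0.8, 0.8]
grip_width: 55.1
8.72 [431.6  35.8   4.7] jaw -0.125 dq 0.011 q6 0.03 w 55.1
t [0.119 0.029 0.099] w [ 0.0002 -0.0009  0.0013] rows>=0.0
```

```bash
python3 -m creep '[{"tx":0.05,"ty":0,"tz":0.1,"wx":0,"wy":0,"wz":0,"gripper":1},{"tx":0.05,"ty":0,"tz":0.1,"wx":0,"wy":0,"wz":0,"gripper":1},{"tx":0.05,"ty":0,"tz":0.1,"wx":0,"wy":0,"wz":0,"gripper":1},{"tx":0.05,"ty":0,"tz":0.1,"wx":0,"wy":0,"wz":0,"gripper":1},{"tx":0.05,"ty":0,"tz":0.1,"wx":0,"wy":0,"wz":0,"gripper":1},{"tx":0.05,"ty":0,"tz":0.1,"wx":0,"wy":0,"wz":0,"gripper":1},{"tx":0.05,"ty":0,"tz":0.1,"wx":0,"wy":0,"wz":0,"gripper":1},{"tx":0.05,"ty":0,"tz":0.1,"wx":0,"wy":0,"wz":0,"gripper":1}]'
python3 g.py 547 318.5 100 -1.43
```

```text
time: 9.38
tool_pos: [432.1, 35.5, 3.8]
tcp_rot: [-2.436, 1.569, -2.561]
contact_force: [-0.7, 0.5, 3.2]
grip_width: 20.0
9.38 [432.1  35.5   3.8] jaw -0.125 dq 0.001 q6 0.03 w 20.0
t [-9.674 29.495  7.86 ] w [ 1.305e+00 -5.000e-04  2.200e-03] rows>=10.4
```

```bash
python3 -m creep '[{"tx":-3,"ty":0,"tz":0,"wx":0,"wy":0,"wz":0,"gripper":1},{"tx":-7,"ty":0,"tz":0,"wx":0,"wy":0,"wz":0,"gripper":1},{"tx":-10.5,"ty":0,"tz":0,"wx":0.1,"wy":0,"wz":0,"gripper":1},{"tx":-10.5,"ty":29.5,"tz":7.9,"wx":1.305,"wy":0,"wz":0,"gripper":1},{"tx":-10.5,"ty":29.5,"tz":7.9,"wx":1.305,"wy":0,"wz":0,"gripper":1},{"tx":-10.5,"ty":29.5,"tz":7.9,"wx":1.305,"wy":0,"wz":0,"gripper":1},{"tx":-10.5,"ty":29.5,"tz":7.9,"wx":1.305,"wy":0,"wz":0,"gripper":1},{"tx":-10.5,"ty":29.5,"tz":7.9,"wx":1.305,"wy":0,"wz":0,"gripper":1}]'
python3 g.py 547 318.5 110 -1.43
```

```text
time: 10.05
tool_pos: [504.1, 212.0, 108.4]
tcp_rot: [-1.787, 1.568, -2.586]
contact_force: [1.0, -0.4, 0.1]
grip_width: 19.7
10.05 [504.1 212.  108.4] jaw -0.799 dq 2.18 q6 1.06 w 19.7
t [-0.186 10.501 -4.639] w [6.311e-01 3.000e-04 2.600e-03] rows>=5.1
```

```bash
python3 -m creep '[{"tx":-0.2,"ty":10.5,"tz":-4.6,"wx":0.62,"wy":0,"wz":0,"gripper":1},{"tx":-0.2,"ty":10.5,"tz":-4.6,"wx":0.62,"wy":0,"wz":0,"gripper":1},{"tx":-0.2,"ty":10.5,"tz":-4.6,"wx":0.62,"wy":0,"wz":0,"gripper":1},{"tx":-0.2,"ty":10.5,"tz":-4.6,"wx":0.62,"wy":0,"wz":0,"gripper":1},{"tx":-0.2,"ty":10.5,"tz":-4.6,"wx":0.62,"wy":0,"wz":0,"gripper":1},{"tx":-0.2,"ty":10.5,"tz":-4.6,"wx":0.62,"wy":0,"wz":0,"gripper":1},{"tx":-0.2,"ty":10.5,"tz":-4.6,"wx":0.62,"wy":0,"wz":0,"gripper":1},{"tx":-0.2,"ty":10.5,"tz":-4.6,"wx":0.62,"wy":0,"wz":0,"gripper":1}]'
python3 g.py 547 318.5 6 -1.43
python3 - <<'E'
from plant import *
from h import *
c=capture("wrist"); cv2.imwrite("pics/wrist3.png",c["frame"][:,:,::-1]); np.savez("wrist3.npz",**c)
E
```

```text
time: 10.72
tool_pos: [546.3, 316.5, 110.0]
tcp_rot: [-1.213, 1.568, -2.623]
contact_force: [0.2, 0.6, -0.8]
grip_width: 19.8
10.72 [546.3 316.5 110. ] jaw -1.41 dq 0.013 q6 1.81 w 19.8
t [10.402  0.13  -0.194] w [0.0204 0.001  0.0026] rows>=2.5
```

View pics/wrist3.png

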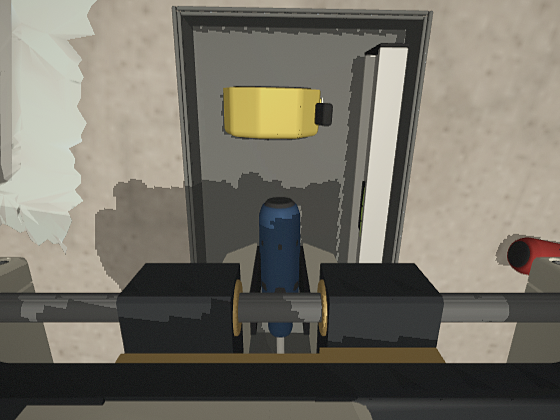

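The tape stands clear in the tray (275,112), the level is untouched, and the driver handle (280,250) lines up with the tray. Lowering.

```bash
python3 -m creep '[{"tx":3,"ty":0.1,"tz":-0.2,"wx":0.02,"wy":0,"wz":0,"gripper":1},{"tx":6,"ty":0.1,"tz":-0.2,"wx":0.02,"wy":0,"wz":0,"gripper":1},{"tx":8,"ty":0.1,"tz":-0.2,"wx":0.02,"wy":0,"wz":0,"gripper":1},{"tx":9.5,"ty":0.1,"tz":-0.2,"wx":0.02,"wy":0,"wz":0,"gripper":1},{"tx":9.9,"ty":0.1,"tz":-0.2,"wx":0.02,"wy":0,"wz":0,"gripper":1},{"tx":10.2,"ty":0.1,"tz":-0.2,"wx":0.02,"wy":0,"wz":0,"gripper":1},{"tx":10.2,"ty":0.1,"tz":-0.2,"wx":0.02,"wy":0,"wz":0,"gripper":1}]'
python3 g.py 547 318.5 6 -1.43
```

```text
time: 11.35
tool_pos: [547.2, 318.8, 8.5]
tcp_rot: [-1.143, 1.569, -2.575]
contact_force: [-0.4, -0.5, -0.5]
grip_width: 19.7
11.35 [547.2 318.8   8.5] jaw -1.432 dq 0.018 q6 1.84 w 19.7
t [ 0.252 -0.027  0.027] w [-0.0022  0.0008  0.0017] rows>=0.1
```

```bash
python3 -m creep '[{"tx":0.2,"ty":0,"tz":0,"wx":0,"wy":0,"wz":0,"gripper":1},{"tx":0.25,"ty":0,"tz":0,"wx":0,"wy":0,"wz":0,"gripper":1},{"tx":0.25,"ty":0,"tz":0,"wx":0,"wy":0,"wz":0,"gripper":0.5},{"tx":0.25,"ty":0,"tz":0,"wx":0,"wy":0,"wz":0,"gripper":0.2},{"tx":0.2,"ty":0,"tz":0,"wx":0,"wy":0,"wz":0,"gripper":0.2},{"tx":0.2,"ty":0,"tz":0,"wx":0,"wy":0,"wz":0,"gripper":0.2},{"tx":-3,"ty":0,"tz":0,"wx":0,"wy":0,"wz":0,"gripper":0.2},{"tx":-7,"ty":0,"tz":0,"wx":0,"wy":0,"wz":0,"gripper":0.2}]'
python3 g.py 627 -7 130 -0.1
```

```text
time: 12.02
tool_pos: [544.7, 317.9, 75.5]
tcp_rot: [-1.273, 1.56, -2.705]
contact_force: [0.6, 0.7, 0.5]
grip_width: 36.8
12.02 [544.7 317.9  75.5] jaw -1.433 dq 0.989 q6 1.84 w 36.8
t [-5.384  3.626 33.335] w [-1.3327 -0.004   0.0105] rows>=10.7
```

```bash
python3 -m creep '[{"tx":-4,"ty":0,"tz":1,"wx":-0.1,"wy":0,"wz":0,"gripper":0.2},{"tx":-5.4,"ty":3.6,"tz":33.3,"wx":-1.33,"wy":0,"wz":0,"gripper":-0.5},{"tx":-5.4,"ty":3.6,"tz":33.3,"wx":-1.33,"wy":0,"wz":0,"gripper":-0.5},{"tx":-5.4,"ty":3.6,"tz":33.3,"wx":-1.33,"wy":0,"wz":0,"gripper":-0.5},{"tx":-5.4,"ty":3.6,"tz":33.3,"wx":-1.33,"wy":0,"wz":0,"gripper":-0.5},{"tx":-5.4,"ty":3.6,"tz":33.3,"wx":-1.33,"wy":0,"wz":0,"gripper":-0.5},{"tx":-5.4,"ty":3.6,"tz":33.3,"wx":-1.33,"wy":0,"wz":0,"gripper":-0.5},{"tx":-5.4,"ty":3.6,"tz":33.3,"wx":-1.33,"wy":0,"wz":0,"gripper":-0.5}]'
python3 g.py 627 -7 130 -0.1
```

```text
time: 12.68
tool_pos: [617.3, 38.4, 130.7]
tcp_rot: [-2.014, 1.569, -2.507]
contact_force: [0.6, 0.8, -0.1]
grip_width: 68.7
12.68 [617.3  38.4 130.7] jaw -0.493 dq 2.182 q6 0.43 w 68.7
t [ 0.078 -3.539  3.002] w [-0.3932 -0.0011  0.0015] rows>=3.1
```

```bash
python3 -m creep '[{"tx":0,"ty":-3.5,"tz":3,"wx":-0.39,"wy":0,"wz":0,"gripper":-0.5},{"tx":0,"ty":-3.5,"tz":3,"wx":-0.39,"wy":0,"wz":0,"gripper":-0.5},{"tx":0,"ty":-3.5,"tz":3,"wx":-0.39,"wy":0,"wz":0,"gripper":-0.5},{"tx":0,"ty":-3.5,"tz":3,"wx":-0.39,"wy":0,"wz":0,"gripper":-0.5},{"tx":0,"ty":-3.5,"tz":3,"wx":-0.39,"wy":0,"wz":0,"gripper":-0.5},{"tx":0,"ty":-3.5,"tz":3,"wx":-0.39,"wy":0,"wz":0,"gripper":-0.5},{"tx":0,"ty":-3.5,"tz":3,"wx":-0.39,"wy":0,"wz":0,"gripper":-0.5},{"tx":0,"ty":-3.5,"tz":3,"wx":-0.39,"wy":0,"wz":0,"gripper":-0.5}]'
python3 g.py 627 -7 60 -0.1
python3 - <<'E'
from plant import *
from h import *
for n in ("wrist","side"):
    c=capture(n); cv2.imwrite(f"pics/{n}4.png",c["frame"][:,:,::-1]); np.savez(f"{n}4.npz",**c)
a=cv2.imread("pics/side4.png")[220:380,80:330]; cv2.imwrite("pics/side4c.png",cv2.resize(a,None,fx=3,fy=3))
E
```

```text
time: 13.35
tool_pos: [626.7, -4.2, 130.5]
tcp_rot: [-2.449, 1.569, -2.559]
contact_force: [-0.3, -0.4, -0.4]
grip_width: 69.0
13.35 [626.7  -4.2 130.5] jaw -0.11 dq 0.008 q6 -0.02 w 69.0
t [ 7.048 -0.268  0.075] w [-0.0099 -0.0017  0.0014] rows>=1.7
```

View pics/wrist4.png

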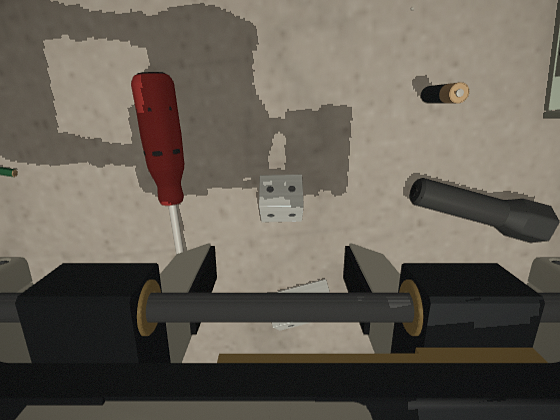

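View pics/side4c.png

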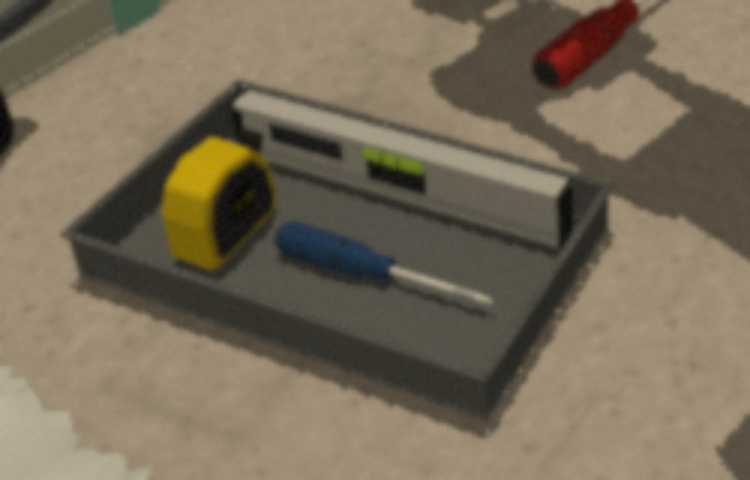

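The hanging kit is in place: the tape is upright and the driver lies lengthwise on the floor. The short angle shows at (281,198) in the wrist view, so I'll re-measure it from there.

```bash
python3 - <<'E'
from meas import *
c=dict(np.load("wrist4.npz"))
for h in (4,8,20,22.5):
    q,r=obj(c,(250,165,315,235),h,35); print(h,len(q),rectinfo(r),q[:,2].max())
p=cloud(c); print(np.nanmedian(p[230:240,270:300,2]))
E
```

```text
4 1955 (array([627.2,  -6.9]), np.float32(44.0), np.float32(38.1), 1.482) 26.84690947546369
8 1611 (array([627.3,  -6.7]), np.float32(37.9), np.float32(37.5), 3.057) 26.84690947546369
20 537 (array([627.3,  -7. ]), np.float32(37.8), np.float32(12.8), 3.028) 26.84690947546369
22.5 285 (array([627.4,  -7. ]), np.float32(37.6), np.float32(7.5), 3.032) 26.84690947546369
0.0031051945269382486
```

```bash
python3 -m creep '[{"tx":3.5,"ty":-0.3,"tz":0.1,"wx":-0.014,"wy":0,"wz":0,"gripper":-0.5},{"tx":7,"ty":-0.3,"tz":0.1,"wx":-0.014,"wy":0,"wz":0,"gripper":-0.5},{"tx":10,"ty":-0.3,"tz":0.1,"wx":-0.014,"wy":0,"wz":0,"gripper":-0.5},{"tx":11.5,"ty":-0.3,"tz":0.1,"wx":-0.014,"wy":0,"wz":0,"gripper":-0.5},{"tx":12.2,"ty":-0.3,"tz":0.1,"wx":-0.014,"wy":0,"wz":0,"gripper":-0.5},{"tx":12.2,"ty":-0.3,"tz":0.1,"wx":-0.014,"wy":0,"wz":0,"gripper":-0.5},{"tx":12.2,"ty":-0.3,"tz":0.1,"wx":-0.014,"wy":0,"wz":0,"gripper":-0.5}]'
python3 g.py 627.3 -7 4 -0.095
```

```text
time: 14.03
tool_pos: [627.7, -8.0, 9.1]
tcp_rot: [-2.088, 1.569, -2.183]
contact_force: [0.0, -0.3, 0.9]
grip_width: 68.6
14.03 [627.7  -8.    9.1] jaw -0.095 dq 0.025 q6 -0.04 w 68.6
t [ 0.509  0.099 -0.053] w [-0.0004 -0.0008  0.0014] rows>=0.1
```

```bash
python3 -m creep '[{"tx":0.3,"ty":0.1,"tz":-0.05,"wx":0,"wy":0,"wz":0,"gripper":-0.5},{"tx":0.5,"ty":0.1,"tz":-0.05,"wx":0,"wy":0,"wz":0,"gripper":-0.5},{"tx":0.5,"ty":0.1,"tz":-0.05,"wx":0,"wy":0,"wz":0,"gripper":1},{"tx":0.5,"ty":0.1,"tz":-0.05,"wx":0,"wy":0,"wz":0,"gripper":1},{"tx":0.5,"ty":0.1,"tz":-0.05,"wx":0,"wy":0,"wz":0,"gripper":1},{"tx":0.5,"ty":0.1,"tz":-0.05,"wx":0,"wy":0,"wz":0,"gripper":1},{"tx":0.5,"ty":0.1,"tz":-0.05,"wx":0,"wy":0,"wz":0,"gripper":1},{"tx":0.5,"ty":0.1,"tz":-0.05,"wx":0,"wy":0,"wz":0,"gripper":1}]'
python3 -m creep '[{"tx":0,"ty":0,"tz":0,"wx":0,"wy":0,"wz":0,"gripper":1},{"tx":0,"ty":0,"tz":0,"wx":0,"wy":0,"wz":0,"gripper":1},{"tx":0,"ty":0,"tz":0,"wx":0,"wy":0,"wz":0,"gripper":1}]'
python3 g.py 561.7 -335 110 0.077
```

```text
time: 14.7
tool_pos: [626.8, -7.1, 3.5]
tcp_rot: [-2.451, 1.569, -2.546]
contact_force: [-0.9, 0.3, 1.1]
grip_width: 37.2
time: 14.95
tool_pos: [626.8, -7.1, 3.5]
tcp_rot: [-2.444, 1.569, -2.539]
contact_force: [0.1, -0.3, 2.0]
grip_width: 37.5
14.95 [626.8  -7.1   3.5] jaw -0.095 dq 0.002 q6 -0.04 w 37.5
t [-10.602 -33.278  -3.379] w [-0.1723 -0.0018  0.0012] rows>=8.4
```

```bash
python3 -m creep '[{"tx":-3,"ty":0,"tz":0,"wx":0,"wy":0,"wz":0,"gripper":1},{"tx":-7,"ty":0,"tz":0,"wx":0,"wy":0,"wz":0,"gripper":1},{"tx":-10.5,"ty":-2,"tz":0,"wx":0,"wy":0,"wz":0,"gripper":1},{"tx":-10.5,"ty":-33.3,"tz":-3.4,"wx":-0.172,"wy":0,"wz":0,"gripper":1},{"tx":-10.5,"ty":-33.3,"tz":-3.4,"wx":-0.172,"wy":0,"wz":0,"gripper":1},{"tx":-10.5,"ty":-33.3,"tz":-3.4,"wx":-0.172,"wy":0,"wz":0,"gripper":1},{"tx":-10.5,"ty":-33.3,"tz":-3.4,"wx":-0.172,"wy":0,"wz":0,"gripper":1},{"tx":-10.5,"ty":-33.3,"tz":-3.4,"wx":-0.172,"wy":0,"wz":0,"gripper":1}]'
python3 g.py 561.7 -335 110 0.077
```

```text
time: 15.62
tool_pos: [582.5, -230.6, 108.7]
tcp_rot: [-2.756, 1.568, -2.678]
contact_force: [0.2, -0.5, -0.9]
grip_width: 37.5
15.62 [ 582.5 -230.6  108.7] jaw 0.077 dq 0.78 q6 -0.57 w 37.5
t [ -0.114 -10.247  -2.882] w [ 0.0001 -0.0022  0.0009] rows>=2.6
```

```bash
python3 -m creep '[{"tx":-0.1,"ty":-9.8,"tz":-2.8,"wx":0,"wy":0,"wz":0,"gripper":1},{"tx":-0.1,"ty":-9.8,"tz":-2.8,"wx":0,"wy":0,"wz":0,"gripper":1},{"tx":-0.1,"ty":-9.8,"tz":-2.8,"wx":0,"wy":0,"wz":0,"gripper":1},{"tx":-0.1,"ty":-9.8,"tz":-2.8,"wx":0,"wy":0,"wz":0,"gripper":1},{"tx":-0.1,"ty":-9.8,"tz":-2.8,"wx":0,"wy":0,"wz":0,"gripper":1},{"tx":-0.1,"ty":-9.8,"tz":-2.8,"wx":0,"wy":0,"wz":0,"gripper":1},{"tx":-0.1,"ty":-9.8,"tz":-2.8,"wx":0,"wy":0,"wz":0,"gripper":1}]'
python3 g.py 561.7 -335 6 0.077
python3 - <<'E'
from plant import *
from h import *
c=capture("wrist"); cv2.imwrite("pics/wrist5.png",c["frame"][:,:,::-1]); np.savez("wrist5.npz",**c)
E
```

```text
time: 16.2
tool_pos: [563.3, -327.2, 109.7]
tcp_rot: [-3.029, 1.568, -2.951]
contact_force: [-0.2, -0.0, -1.2]
grip_width: 37.1
16.2 [ 563.3 -327.2  109.7] jaw 0.078 dq 0.005 q6 -0.72 w 37.1
t [10.374 -0.765 -0.199] w [ 0.0014 -0.0023  0.0003] rows>=2.5
```

View pics/wrist5.png

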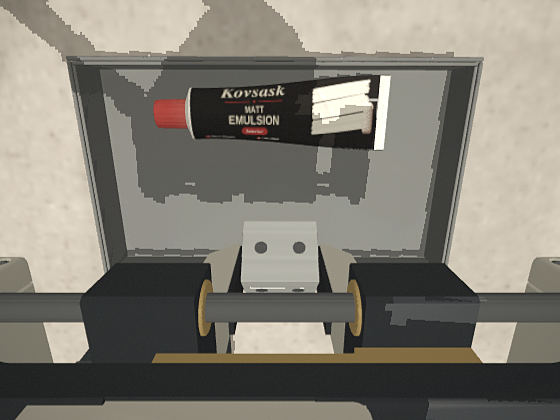

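The short angle (280,255) is held square, and the tube (280,115) is well clear. Lowering.

```bash
python3 -m creep '[{"tx":3,"ty":-0.76,"tz":-0.2,"wx":0,"wy":0,"wz":0,"gripper":1},{"tx":6,"ty":-0.76,"tz":-0.2,"wx":0,"wy":0,"wz":0,"gripper":1},{"tx":8,"ty":-0.76,"tz":-0.2,"wx":0,"wy":0,"wz":0,"gripper":1},{"tx":9.3,"ty":-0.76,"tz":-0.2,"wx":0,"wy":0,"wz":0,"gripper":1},{"tx":9.9,"ty":-0.76,"tz":-0.2,"wx":0,"wy":0,"wz":0,"gripper":1},{"tx":10.1,"ty":-0.76,"tz":-0.2,"wx":0,"wy":0,"wz":0,"gripper":1},{"tx":10.1,"ty":-0.76,"tz":-0.2,"wx":0,"wy":0,"wz":0,"gripper":1}]'
python3 g.py 561.7 -335 5.5 0.077
```

```text
time: 16.83
tool_pos: [562.0, -336.5, 9.4]
tcp_rot: [-2.241, 1.569, -2.164]
contact_force: [0.7, -0.3, -0.5]
grip_width: 37.2
16.83 [ 562.  -336.5    9.4] jaw 0.077 dq 0.019 q6 -0.73 w 37.2
t [ 0.395  0.153 -0.016] w [ 0.0004 -0.0013  0.0016] rows>=0.1
```

```bash
python3 -m creep '[{"tx":0.2,"ty":0.1,"tz":0,"wx":0,"wy":0,"wz":0,"gripper":1},{"tx":0.35,"ty":0.1,"tz":0,"wx":0,"wy":0,"wz":0,"gripper":1},{"tx":0.35,"ty":0.1,"tz":0,"wx":0,"wy":0,"wz":0,"gripper":1},{"tx":0.35,"ty":0.1,"tz":0,"wx":0,"wy":0,"wz":0,"gripper":1}]'
python3 g.py 561.7 -335 5.5 0.077
```

```text
time: 17.17
tool_pos: [561.5, -335.9, 6.0]
tcp_rot: [-2.234, 1.569, -2.157]
contact_force: [0.4, -0.4, 0.8]
grip_width: 37.4
17.17 [ 561.5 -335.9    6. ] jaw 0.077 dq 0.004 q6 -0.73 w 37.4
t [0.052 0.086 0.029] w [-0.0003 -0.0013  0.0017] rows>=0.0
```

```bash
python3 -m creep '[{"tx":0.07,"ty":0,"tz":0,"wx":0,"wy":0,"wz":0,"gripper":1},{"tx":0.07,"ty":0,"tz":0,"wx":0,"wy":0,"wz":0,"gripper":0.2},{"tx":0.07,"ty":0,"tz":0,"wx":0,"wy":0,"wz":0,"gripper":-0.2},{"tx":0.0,"ty":0,"tz":0,"wx":0,"wy":0,"wz":0,"gripper":-0.2},{"tx":0.0,"ty":0,"tz":0,"wx":0,"wy":0,"wz":0,"gripper":-0.2},{"tx":-2,"ty":0,"tz":0,"wx":0,"wy":0,"wz":0,"gripper":-0.2},{"tx":-6,"ty":0,"tz":0,"wx":0,"wy":0,"wz":0,"gripper":-0.2},{"tx":-10,"ty":0,"tz":0,"wx":0,"wy":0,"wz":0,"gripper":-0.2}]'
python3 g.py 563 -405 180 0.077
```

```text
time: 17.83
tool_pos: [560.4, -334.8, 104.7]
tcp_rot: [2.787, 1.565, 2.863]
contact_force: [0.6, -0.9, 0.5]
grip_width: 54.9
17.83 [ 560.4 -334.8  104.7] jaw 0.077 dq 0.972 q6 -0.73 w 54.9
t [-7.546 -7.001 -0.316] w [-0.0004 -0.0054 -0.002 ] rows>=2.5
```

```bash
python3 -m creep '[{"tx":-4,"ty":-7,"tz":0,"wx":0,"wy":0,"wz":0,"gripper":-0.5},{"tx":-4,"ty":-7,"tz":0,"wx":0,"wy":0,"wz":0,"gripper":-0.5},{"tx":-4,"ty":-7,"tz":0,"wx":0,"wy":0,"wz":0,"gripper":-0.5},{"tx":-4,"ty":-7,"tz":0,"wx":0,"wy":0,"wz":0,"gripper":-0.5},{"tx":-4,"ty":-7,"tz":0,"wx":0,"wy":0,"wz":0,"gripper":-0.5},{"tx":-4,"ty":-7,"tz":0,"wx":0,"wy":0,"wz":0,"gripper":-0.5}]'
python3 - <<'E'
from plant import *
from meas import *
c=capture("wrist"); cv2.imwrite("pics/wrist6.png",c["frame"][:,:,::-1]); np.savez("wrist6.npz",**c)
q=cloud(c).reshape(-1,3);q=q[np.isfinite(q[:,0])]
for h in (6,10,22,24.5):
    m=(abs(q[:,0]-561)<45)&(q[:,1]>-375)&(q[:,1]<-295)&(q[:,2]>h)&(q[:,2]<35); s=q[m]; print(h,len(s),rectinfo(cv2.minAreaRect(s[:,:2].astype(np.float32))),s[:,2].max())
E
python3 g.py 636 -121.5 110 0.18
```

```text
time: 18.33
tool_pos: [566.4, -403.9, 143.9]
tcp_rot: [2.793, 1.567, 2.87]
contact_force: [0.2, 0.2, -0.6]
grip_width: 68.8
6 2309 (array([ 573.3, -345.4]), np.float32(63.9), np.float32(60.6), 1.645) 34.6041189520667
10 1926 (array([ 568., -350.]), np.float32(77.9), np.float32(46.7), 2.021) 34.6041189520667
22 680 (array([ 578.4, -345.5]), np.float32(76.9), np.float32(30.7), 2.615) 34.6041189520667
24.5 399 (array([ 578.9, -347.1]), np.float32(75.1), np.float32(26.3), 2.58) 34.6041189520667
18.38 [ 566.5 -403.8  144. ] jaw 0.078 dq 0.006 q6 -0.81 w 68.8
t [ 3.404 27.604  9.129] w [-0.1023 -0.0039 -0.0015] rows>=7.0
```

View pics/wrist6.png

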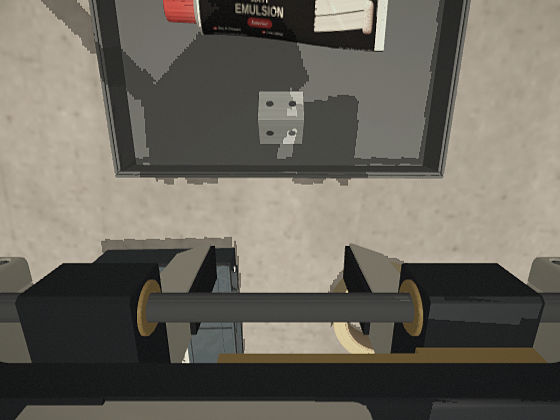

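The short angle stands square at (281,118), ridge along the tray. My height box had picked up stray points, so I'll restrict it to the object's pixels.

```bash
python3 - <<'E'
from meas import *
c=dict(np.load("wrist6.npz"))
for h in (8,12,22,24.5):
    q,r=obj(c,(252,86,310,150),h,32); print(h,len(q),rectinfo(r),q[:,2].max())
E
```

```text
8 2102 (array([ 561.3, -335.9]), np.float32(41.4), np.float32(38.0), 1.645) 28.803547763298297
12 1718 (array([ 561.3, -335.6]), np.float32(38.0), np.float32(34.1), 0.077) 28.803547763298297
22 667 (array([ 561.2, -335.7]), np.float32(37.8), np.float32(14.3), 0.118) 28.803547763298297
24.5 388 (array([ 561.3, -335.6]), np.float32(37.1), np.float32(8.8), 0.078) 28.803547763298297
```

```bash
python3 -m creep '[{"tx":0,"ty":23,"tz":9,"wx":-0.1,"wy":0,"wz":0,"gripper":-1},{"tx":0,"ty":23,"tz":9,"wx":-0.1,"wy":0,"wz":0,"gripper":-1},{"tx":0,"ty":23,"tz":9,"wx":-0.1,"wy":0,"wz":0,"gripper":-1},{"tx":0,"ty":23,"tz":9,"wx":-0.1,"wy":0,"wz":0,"gripper":-1},{"tx":0,"ty":23,"tz":9,"wx":-0.1,"wy":0,"wz":0,"gripper":-1},{"tx":0,"ty":23,"tz":9,"wx":-0.1,"wy":0,"wz":0,"gripper":-1},{"tx":0,"ty":23,"tz":9,"wx":-0.1,"wy":0,"wz":0,"gripper":-1},{"tx":0,"ty":23,"tz":9,"wx":-0.1,"wy":0,"wz":0,"gripper":-1}]'
python3 - <<'E'
from plant import *
from meas import *
c=capture("wrist"); cv2.imwrite("pics/wrist7.png",c["frame"][:,:,::-1]); np.savez("wrist7.npz",**c)
q=cloud(c).reshape(-1,3);q=q[np.isfinite(q[:,0])]
for h in (6,10,20,22.5):
    m=(abs(q[:,0]-636)<45)&(abs(q[:,1]+121)<38)&(q[:,2]>h)&(q[:,2]<32); s=q[m]; print(h,len(s),rectinfo(cv2.minAreaRect(s[:,:2].astype(np.float32))),s[:,2].max())
E
python3 g.py 636 -121.5 110 0.18
```

```text
time: 19.05
tool_pos: [639.1, -165.5, 144.4]
tcp_rot: [3.133, 1.567, -2.968]
contact_force: [-0.6, -0.4, -0.5]
grip_width: 91.4
6 3067 (array([ 636. , -121.9]), np.float32(62.1), np.float32(42.0), 0.183) 27.15476032811
10 2472 (array([ 636., -122.]), np.float32(62.0), np.float32(33.1), 0.202) 27.15476032811
20 915 (array([ 636. , -122.1]), np.float32(61.9), np.float32(12.9), 0.193) 27.15476032811
22.5 499 (array([ 636.2, -122.3]), np.float32(61.6), np.float32(8.5), 0.184) 27.15476032811
19.1 [ 638.8 -167.6  144.5] jaw 0.18 dq 0.048 q6 -0.55 w 91.9
t [3.447 4.585 0.557] w [-0.0004 -0.0033  0.0005] rows>=1.4
```

View pics/wrist7.png

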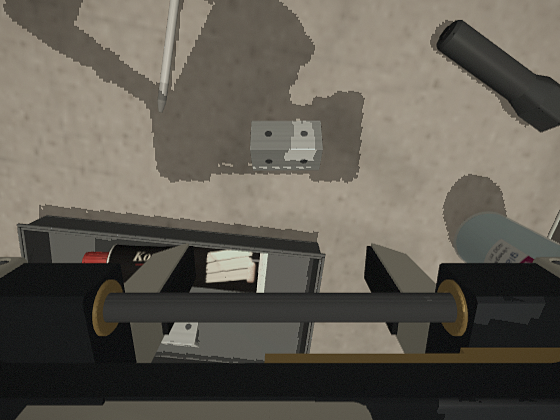

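```bash
python3 -m creep '[{"tx":2,"ty":4.55,"tz":0.55,"wx":-0.01,"wy":-0.003,"wz":0,"gripper":-1},{"tx":5,"ty":4.55,"tz":0.55,"wx":-0.01,"wy":-0.003,"wz":0,"gripper":-1},{"tx":8,"ty":4.55,"tz":0.55,"wx":-0.01,"wy":-0.003,"wz":0,"gripper":-1},{"tx":9,"ty":4.55,"tz":0.55,"wx":-0.01,"wy":-0.003,"wz":0,"gripper":-1},{"tx":9,"ty":4.55,"tz":0.55,"wx":-0.01,"wy":-0.003,"wz":0,"gripper":-1},{"tx":9,"ty":4.55,"tz":0.55,"wx":-0.01,"wy":-0.003,"wz":0,"gripper":-1}]'
python3 g.py 636 -122 3.5 0.19
```

```text
time: 19.6
tool_pos: [636.3, -124.9, 55.4]
tcp_rot: [-0.887, 1.57, -0.702]
contact_force: [-0.2, -0.3, 0.4]
grip_width: 91.7
19.6 [ 636.3 -124.9   55.4] jaw 0.185 dq 0.032 q6 -0.5 w 91.7
t [5.185 0.295 0.017] w [-0.005   0.0008  0.001 ] rows>=1.2
```

```bash
python3 -m creep '[{"tx":1.5,"ty":0.3,"tz":0.02,"wx":-0.005,"wy":0,"wz":0,"gripper":-1},{"tx":3,"ty":0.3,"tz":0.02,"wx":-0.005,"wy":0,"wz":0,"gripper":-1},{"tx":4.2,"ty":0.3,"tz":0.02,"wx":-0.005,"wy":0,"wz":0,"gripper":-1},{"tx":4.8,"ty":0.3,"tz":0.02,"wx":-0.005,"wy":0,"wz":0,"gripper":-1},{"tx":5.0,"ty":0.3,"tz":0.02,"wx":-0.005,"wy":0,"wz":0,"gripper":-1},{"tx":5.0,"ty":0.3,"tz":0.02,"wx":-0.005,"wy":0,"wz":0,"gripper":-1}]'
python3 g.py 636 -122 3.5 0.19
```

```text
time: 20.1
tool_pos: [636.2, -121.0, 5.3]
tcp_rot: [-0.7, 1.569, -0.508]
contact_force: [-0.2, 1.1, 0.4]
grip_width: 91.3
20.1 [ 636.2 -121.     5.3] jaw 0.191 dq 0.014 q6 -0.5 w 91.3
t [ 0.182 -0.098 -0.038] w [0.0012 0.0013 0.0011] rows>=0.1
```

```bash
python3 -m creep '[{"tx":0.12,"ty":-0.1,"tz":-0.03,"wx":0,"wy":0,"wz":0,"gripper":-1},{"tx":0.12,"ty":-0.1,"tz":-0.03,"wx":0,"wy":0,"wz":0,"gripper":1},{"tx":0.12,"ty":-0.1,"tz":-0.03,"wx":0,"wy":0,"wz":0,"gripper":1},{"tx":0.12,"ty":-0.1,"tz":-0.03,"wx":0,"wy":0,"wz":0,"gripper":1},{"tx":0.12,"ty":-0.1,"tz":-0.03,"wx":0,"wy":0,"wz":0,"gripper":1},{"tx":0.12,"ty":-0.1,"tz":-0.03,"wx":0,"wy":0,"wz":0,"gripper":1},{"tx":0.12,"ty":-0.1,"tz":-0.03,"wx":0,"wy":0,"wz":0,"gripper":1},{"tx":0.12,"ty":-0.1,"tz":-0.03,"wx":0,"wy":0,"wz":0,"gripper":1}]'
python3 g.py 561.3 -335.8 115 0.077
```

```text
time: 20.77
tool_pos: [635.9, -121.6, 4.0]
tcp_rot: [-0.716, 1.569, -0.525]
contact_force: [-0.1, 0.9, 0.4]
grip_width: 61.5
20.77 [ 635.9 -121.6    4. ] jaw 0.192 dq 0.001 q6 -0.5 w 61.5
t [-11.097 -19.62  -11.395] w [0.1148 0.0012 0.0009] rows>=6.1
```

```bash
python3 -m creep '[{"tx":-3,"ty":0,"tz":0,"wx":0,"wy":0,"wz":0,"gripper":1},{"tx":-7,"ty":0,"tz":0,"wx":0,"wy":0,"wz":0,"gripper":1},{"tx":-11,"ty":-3,"tz":-2,"wx":0.03,"wy":0,"wz":0,"gripper":1},{"tx":-11,"ty":-19.6,"tz":-11.4,"wx":0.115,"wy":0,"wz":0,"gripper":1},{"tx":-11,"ty":-19.6,"tz":-11.4,"wx":0.115,"wy":0,"wz":0,"gripper":1},{"tx":-11,"ty":-19.6,"tz":-11.4,"wx":0.115,"wy":0,"wz":0,"gripper":1},{"tx":-11,"ty":-19.6,"tz":-11.4,"wx":0.115,"wy":0,"wz":0,"gripper":1},{"tx":-11,"ty":-19.6,"tz":-11.4,"wx":0.115,"wy":0,"wz":0,"gripper":1}]'
python3 -m creep '[{"tx":0,"ty":-1,"tz":0,"wx":0,"wy":0,"wz":0,"gripper":1},{"tx":0,"ty":-1,"tz":0,"wx":0,"wy":0,"wz":0,"gripper":1},{"tx":0,"ty":-1,"tz":0,"wx":0,"wy":0,"wz":0,"gripper":1},{"tx":0,"ty":-1,"tz":0,"wx":0,"wy":0,"wz":0,"gripper":1}]'
python3 g.py 561.3 -335.8 115 0.077
```

```text
time: 21.43
tool_pos: [559.7, -338.5, 114.0]
tcp_rot: [-1.038, 1.569, -0.962]
contact_force: [0.2, -0.6, 0.0]
grip_width: 61.3
time: 21.77
tool_pos: [562.3, -343.8, 113.5]
tcp_rot: [0.856, 1.57, 0.934]
contact_force: [0.5, 0.9, -0.8]
grip_width: 61.3
21.77 [ 562.3 -343.8  113.5] jaw 0.078 dq 0.016 q6 -0.74 w 61.3
t [-0.154  0.809 -0.037] w [ 0.001   0.0004 -0.0005] rows>=0.2
```

```bash
python3 -m creep '[{"tx":2,"ty":0.8,"tz":-0.04,"wx":0,"wy":0,"wz":0,"gripper":1},{"tx":4.5,"ty":0.8,"tz":-0.04,"wx":0,"wy":0,"wz":0,"gripper":1},{"tx":6.2,"ty":0.8,"tz":-0.04,"wx":0,"wy":0,"wz":0,"gripper":1},{"tx":6.8,"ty":0.8,"tz":-0.04,"wx":0,"wy":0,"wz":0,"gripper":1},{"tx":6.8,"ty":0.8,"tz":-0.04,"wx":0,"wy":0,"wz":0,"gripper":1},{"tx":6.8,"ty":0.8,"tz":-0.04,"wx":0,"wy":0,"wz":0,"gripper":1}]'
python3 g.py 561.3 -335.7 11.5 0.077
python3 - <<'E'
from plant import *
from meas import *
c=capture("wrist"); cv2.imwrite("pics/wrist8.png",c["frame"][:,:,::-1]); np.savez("wrist8.npz",**c)
E
```

```text
time: 22.27
tool_pos: [561.7, -336.8, 46.4]
tcp_rot: [-0.58, 1.569, -0.501]
contact_force: [-0.9, 0.3, -0.6]
grip_width: 61.3
22.27 [ 561.7 -336.8   46.4] jaw 0.078 dq 0.02 q6 -0.74 w 61.3
t [ 3.49   0.115 -0.04 ] w [0.0012 0.0013 0.0009] rows>=0.8
```

View pics/wrist8.png

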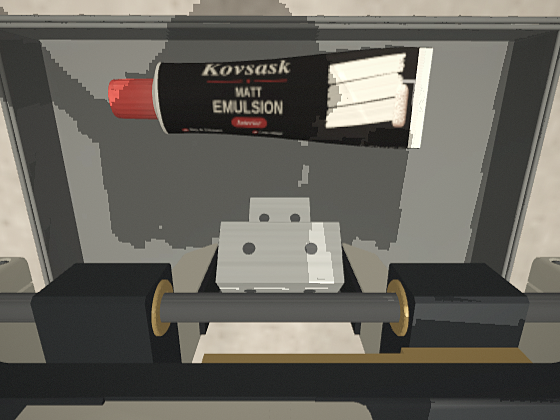

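The long angle (280,255) is centred over the short one (280,210). Lowering it slowly.

```bash
python3 -m creep '[{"tx":1,"ty":0.1,"tz":-0.04,"wx":0,"wy":0,"wz":0,"gripper":1},{"tx":2,"ty":0.1,"tz":-0.04,"wx":0,"wy":0,"wz":0,"gripper":1},{"tx":2.7,"ty":0.1,"tz":-0.04,"wx":0,"wy":0,"wz":0,"gripper":1},{"tx":3.1,"ty":0.1,"tz":-0.04,"wx":0,"wy":0,"wz":0,"gripper":1},{"tx":3.25,"ty":0.1,"tz":-0.04,"wx":0,"wy":0,"wz":0,"gripper":1},{"tx":3.25,"ty":0.1,"tz":-0.04,"wx":0,"wy":0,"wz":0,"gripper":1}]'
python3 g.py 561.3 -335.7 11.7 0.077
```

```text
time: 22.82
tool_pos: [560.2, -336.5, 13.0]
tcp_rot: [0.834, 1.571, 0.911]
contact_force: [-0.3, 0.4, -0.2]
grip_width: 61.1
22.82 [ 560.2 -336.5   13. ] jaw 0.077 dq 0.01 q6 -0.73 w 61.1
t [0.126 0.069 0.115] w [-0.0004  0.0001 -0.0001] rows>=0.0
```

```bash
python3 -m creep '[{"tx":0.1,"ty":0.06,"tz":0.08,"wx":0,"wy":0,"wz":0,"gripper":1},{"tx":0.15,"ty":0.06,"tz":0.08,"wx":0,"wy":0,"wz":0,"gripper":1},{"tx":0.15,"ty":0.06,"tz":0.08,"wx":0,"wy":0,"wz":0,"gripper":1},{"tx":0.15,"ty":0.06,"tz":0.08,"wx":0,"wy":0,"wz":0,"gripper":1}]'
python3 g.py 561.3 -335.7 11.7 0.077
```

```text
time: 23.15
tool_pos: [561.4, -336.1, 12.3]
tcp_rot: [-0.613, 1.569, -0.536]
contact_force: [-2.2, 1.8, 4.2]
grip_width: 61.6
23.15 [ 561.4 -336.1   12.3] jaw 0.077 dq 0.002 q6 -0.73 w 61.6
t [ 0.058  0.036 -0.004] w [-0.0003  0.0012  0.0009] rows>=0.0
```

Contact at about the nested height (4 N). Releasing and backing off to look.

```bash
python3 -m creep '[{"tx":0,"ty":0,"tz":0,"wx":0,"wy":0,"wz":0,"gripper":-0.5},{"tx":0,"ty":0,"tz":0,"wx":0,"wy":0,"wz":0,"gripper":-0.8},{"tx":0,"ty":0,"tz":0,"wx":0,"wy":0,"wz":0,"gripper":-0.8},{"tx":0,"ty":0,"tz":0,"wx":0,"wy":0,"wz":0,"gripper":-0.8},{"tx":-2,"ty":0,"tz":0,"wx":0,"wy":0,"wz":0,"gripper":-0.8},{"tx":-6,"ty":0,"tz":0,"wx":0,"wy":0,"wz":0,"gripper":-0.8},{"tx":-10,"ty":0,"tz":0,"wx":0,"wy":0,"wz":0,"gripper":-0.8},{"tx":-13,"ty":-7,"tz":0,"wx":0,"wy":0,"wz":0,"gripper":-0.8}]'
python3 -m creep '[{"tx":0,"ty":-5,"tz":0,"wx":0,"wy":0,"wz":0,"gripper":-0.8},{"tx":0,"ty":-5,"tz":0,"wx":0,"wy":0,"wz":0,"gripper":-0.8},{"tx":0,"ty":-5,"tz":0,"wx":0,"wy":0,"wz":0,"gripper":-0.8},{"tx":0,"ty":-5,"tz":0,"wx":0,"wy":0,"wz":0,"gripper":-0.8},{"tx":0,"ty":-5,"tz":0,"wx":0,"wy":0,"wz":0,"gripper":-0.8}]'
python3 - <<'E'
from plant import *
from meas import *
c=capture("wrist"); cv2.imwrite("pics/wrist9.png",c["frame"][:,:,::-1]); np.savez("wrist9.npz",**c)
print(get_obs()["tool_pos"])
c=capture("side"); cv2.imwrite("pics/side9.png",c["frame"][:,:,::-1]); np.savez("side9.npz",**c)
E
```

```text
time: 23.82
tool_pos: [566.5, -370.0, 134.2]
tcp_rot: [-0.348, 1.565, -0.266]
contact_force: [2.2, -1.7, 1.1]
grip_width: 82.6
time: 24.23
tool_pos: [567.7, -422.6, 127.4]
tcp_rot: [1.748, 1.57, 1.825]
contact_force: [0.7, 0.4, -0.3]
grip_width: 82.6
[ 567.95812735 -422.41802677  127.68942096]
```

View pics/wrist9.png

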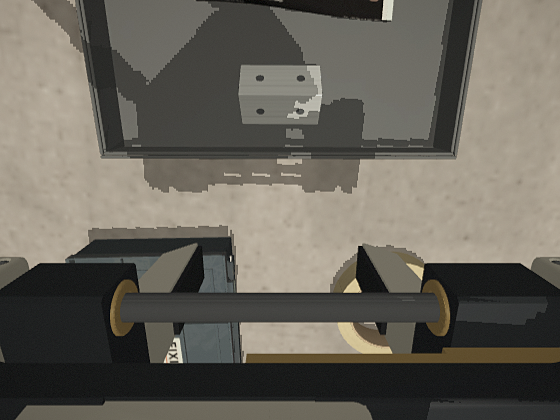

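View pics/side9.png

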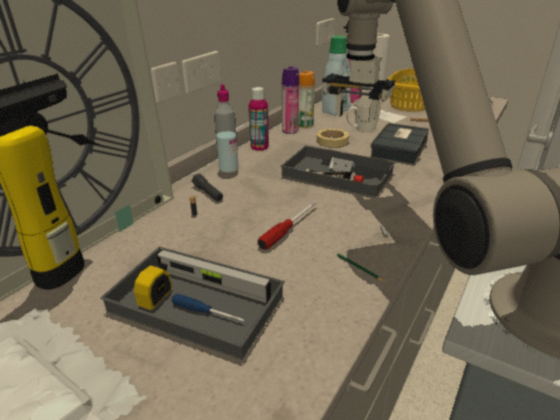

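```bash
python3 - <<'E'
from meas import *
c=dict(np.load("wrist9.npz"))
for h in (10,16,24,28):
    q,r=obj(c,(225,58,332,130),h,40); print(h,len(q),rectinfo(r),np.percentile(q[:,2],[1,98]).round(1))
q,_=obj(c,(225,58,332,130),10,40)
ce=np.array([561.3,-335.7]); t=0.077; a=(q[:,:2]-ce)@[np.cos(t),np.sin(t)]; b=(q[:,:2]-ce)@[-np.sin(t),np.cos(t)]
print("along",a.min(),a.max())
ok=abs(a)<28
for s in (-1,1):
    m=ok&(s*b>5)&(s*b<18); print(s,np.polyfit(b[m],q[m][:,2],1))
for lo in range(-30,30,10):
    m=(a>lo)&(a<lo+10)&(abs(b)<2); print(lo,np.median(q[m][:,2]).round(1),end="; ")
c=dict(np.load("side9.npz"));q=cloud(c).reshape(-1,3);q=q[np.isfinite(q[:,0])]
for nm,b,h in [("tape",(590,660,280,375),50),("blue",(420,590,280,360),8),("level",(420,690,190,290),38)]:
    m=(q[:,0]>b[0])&(q[:,0]<b[1])&(q[:,1]>b[2])&(q[:,1]<b[3])&(q[:,2]>h)&(q[:,2]<(30 if nm=="blue" else 75)); s=q[m]
    print(nm,len(s),rectinfo(cv2.minAreaRect(s[:,:2].astype(np.float32))),s[:,2].max().round(1))
E
```

```text
10 4741 (array([ 561.1, -336.3]), np.float32(62.1), np.float32(44.7), 0.062) [11.  33.1]
16 3811 (array([ 561.1, -336.2]), np.float32(62.1), np.float32(37.9), 0.077) [16.2 33.3]
24 2168 (array([ 561.1, -336.3]), np.float32(61.9), np.float32(21.6), 0.065) [24.1 33.6]
28 1268 (array([ 561.1, -336.1]), np.float32(61.7), np.float32(13.5), 0.077) [28.1 33.8]
along -31.34487252469615 31.07173293639409
-1 [ 0.99511933 33.95018789]
1 [-1.01257834 33.14566508]
-30 32.5; -20 32.5; -10 32.4; 0 32.3; 10 32.5; 20 32.3; tape 496 (array([619. , 328.9]), np.float32(68.5), np.float32(32.4), 1.729) 65.6
blue 510 (array([513.2, 315.9]), np.float32(140.8), np.float32(18.2), 0.15) 24.8
level 908 (array([556.7, 246.7]), np.float32(235.4), np.float32(21.3), 0.146) 45.6
```

Ridge top at about 33 mm (33.2 expected), slopes symmetrical at ±1, and the centre within 0.6 mm of the short angle. Tape and driver are where intended. Handing in.

```bash
python3 - <<'E'
from plant import *
from h import *
a=np.load("side0.npz")
o=get_obs(); print(o["time"],abs(o["dq"]).max())
q=cloud(a).reshape(-1,3);q=q[np.isfinite(q[:,0])]
from meas import rectinfo
for n in ("side0","side9"):
    q=cloud(np.load(n+".npz")).reshape(-1,3);q=q[np.isfinite(q[:,0])]
    for nm,b,h in [("level",(420,690,190,290),38),("red",(510,560,-115,115),6)]:
        m=(q[:,0]>b[0])&(q[:,0]<b[1])&(q[:,1]>b[2])&(q[:,1]<b[3])&(q[:,2]>h)&(q[:,2]<60); print(n,nm,rectinfo(cv2.minAreaRect(q[m][:,:2].astype(np.float32))))
print(close_job())
E
```

```text
24.3333 0.007062738129647545
side0 level (array([556.7, 246.5]), np.float32(235.9), np.float32(21.8), 0.15)
side0 red (array([524.7,   1.7]), np.float32(221.1), np.float32(29.9), 1.458)
side9 level (array([556.7, 246.7]), np.float32(235.4), np.float32(21.3), 0.146)
side9 red (array([523.8,   1. ]), np.float32(224.1), np.float32(31.6), 1.454)
the job is handed in; nothing more can be done
None
```

Both kits are made up and the job is handed in, after 24.3 s of robot time. The hand-in gives no verdict.

- **Corner kit:** The short angle stands on the tray floor beside the tube. The long angle is nested over it, with their centres within about 0.6 mm and in line to about 0.015 rad. The ridge top reads 33 mm (33.2 expected) and both legs slope at 45°, so it sits snug and upright.
- **Hanging kit:** In the last side view the tape stands upright towards the far end of the tray. The short screwdriver lies lengthwise on the floor, within about 0.01 rad of the tray's axis.
- **Left alone:** The spirit level and long screwdriver read within about 1 mm of their starting positions. I did not re-measure the sealant tube at the end; pictures taken while lowering the angles showed it clear of the gripper.

No check failed. One early size reading of the placed short angle was spoiled by stray points, and re-measuring on the object's own pixels gave the right dimensions.

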